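Stack the parts cups on the carousel and park them

ROBOT

A 6-joint arm with a two-finger parallel gripper is mounted at the origin on the work surface. World frame = base frame: x ahead of the robot, y to its left, z up, the work surface at z = 0. Lengths are in m, angles in rad, forces in N, time in s.
With the tool pointing down it reaches from about 0.375 to 0.925 m from the base axis. Payload 5.7 kg.
Tool frame: the origin (TCP) lies on the centre line of the jaws, within the pads' length; the fingertips stand 25 mm ahead of it and the grasp point (between the pads) lies 6 mm ahead of it; z points along the fingers, y is the line along which they close (so a half turn about z gives the same grasp; the last joint's range is limited). The gripper opens to 88 mm and grips with 3 to 60 N. Pads are 20 mm wide; open, the fingers measure 115 mm over their backs; the gripper's body (75 mm by 178 mm) begins 61 mm behind the grasp point.
Start: joints at [-1.302, 0.359, 1.51, -0, 1.272, -0.115], TCP at [0.225, -0.556, 0.248] pointing down, gripper open.
Joint ranges: [-2.97, 2.97], [-1.01, 2.36], [0.21, 2.38], [-0.96, 4.11], [0.2, 2.71], [-2.98, 2.98]. Speed limits (rad/s): [2.39, 2.39, 3.14, 3.14, 3.14, 3.14].

INTERFACE

Orientations are given as a unit quaternion [x, y, z, w].
In Python, from station import readout, snapshot, get_calibration, job gives the robot as it stands.
- The arm moves only by the tool carry_out, never from a script. Its argument "series" is a list that holds one entry, the list of rows, each a list of 7 numbers: the opening, from 0 (shut) to 1 (fully open), then the shift along the tool's x, y, z in m, then the turn, a rotation vector about the tool's x, y, z in degrees. In form: [[[hand, x, y, z, wx, wy, wz], ...]]. A call has 1 to 12 rows; each row shifts and turns the commanded pose from where the row before left it, along the tool's axes as they then stand; what a row does not reach is not made up. A row lasts 1/10 s, in which the tool goes at most 50 mm and 8.59 degrees, less where a joint would pass 70% of its speed; a pose out of reach is approached as far as the arm can. A call with a gripper value outside its range is refused whole. The fingers move at their own pace and stop on an object; "squeeze" is the grip in N (left out, the last holds). Time passes only in rows, so rows that do not move let the fingers close. It gives the time, the measured TCP pose, the force, the opening and the grip force at its end, in the units of the state.
- readout.get_state(): the state, without advancing time (a new reading comes with each control period).
- snapshot(name): name is "scene" or "top" or "wrist"; returns (picture, depth): 480x640x3 uint8, red, green, blue; 480x640 float32, m along the optical axis (not along the pixel's ray), 0 where there is no reading.
- get_calibration(name): a dict with "fx", "fy", "cx", "cy" (pixels), "distortion" ([k1, k2, p1, p2, k3] as OpenCV has them; the pictures are not rectified), "R" (3x3) and "t" (3): a world point X has camera coordinates R X + t. Camera axes: x right, y down, z forward; pixel columns grow to the right and rows downward; lengths in m; the calibration is good to about 2 mm. A picture is of the moment at which its call begins: read the wrist's pose just before it. get_calibration takes no time and is no camera call; for the wrist camera it gives the pose at the moment of the call.
- job.finish_job(): hands the job in; it is judged then, once.
The state is a dict: "t": time; "joint_pos": joint angles; "qvel": joint speeds; "joint_torque": joint torques, N m; "eef_pos": TCP position; "ee_rot": TCP orientation; "contact_force": force on the tool from outside, world axes, zero at the start; "torque": the same for the moment, N m; "width": opening from 0.0 (shut) to 1.0 (fully open); "gripper_force": force on a finger pad.
Only numpy, scipy, OpenCV 4.12 (cv2) and the standard library are available. Lean on these libraries where they do the work, as an engineer would, in place of code of your own. Each camera call takes 0.05 s, during which the arm holds its last target. There are 200 camera calls.

TASK

The PC is built, so put the parts cups away: nest all the steel cups that are there, upside down as they stand, into one straight stack centred on the dark mat of the carousel, with exactly one cork pad on the foot of each cup before the next cup goes over it (a pad too many stays on the desk). Do this with the carousel where it stands; then turn it anticlockwise by its post, a quarter turn until it clicks home at the other stop, with the stack still upright and centred on the mat. Leave the other things on the desk where they are.

Things in the scene. Friction and masses are not known exactly. Their poses are not given: they have to be found in the camera images.
- cup1: steel parts cup (one of 4 alike, some may be absent) standing upside down, 75 mm high: mouth 104 mm across below, closed foot on top, 56 mm across, 58 mm 10 mm lower (grip there), then widening evenly. Wall 2.5, foot 14 mm thick. 0.13 kg. Origin: centre of the mouth where it stands; z up through the foot. Nested over a cup with a pad between, it is 24 mm higher than that cup
- cup2: steel parts cup (one of 4 alike, some may be absent) standing upside down, 75 mm high: mouth 104 mm across below, closed foot on top, 56 mm across, 58 mm 10 mm lower (grip there), then widening evenly. Wall 2.5, foot 14 mm thick. 0.13 kg. Origin: centre of the mouth where it stands; z up through the foot. Nested over a cup with a pad between, it is 24 mm higher than that cup
- cup3: steel parts cup (one of 4 alike, some may be absent) standing upside down, 75 mm high: mouth 104 mm across below, closed foot on top, 56 mm across, 58 mm 10 mm lower (grip there), then widening evenly. Wall 2.5, foot 14 mm thick. 0.13 kg. Origin: centre of the mouth where it stands; z up through the foot. Nested over a cup with a pad between, it is 24 mm higher than that cup
- cup4: steel parts cup (one of 4 alike, some may be absent) standing upside down, 75 mm high: mouth 104 mm across below, closed foot on top, 56 mm across, 58 mm 10 mm lower (grip there), then widening evenly. Wall 2.5, foot 14 mm thick. 0.13 kg. Origin: centre of the mouth where it stands; z up through the foot. Nested over a cup with a pad between, it is 24 mm higher than that cup
- pad1: round cork pad, 46 mm across and 10 mm thick, lying flat; origin at its middle, 5 mm above what it lies on; either face may be up. One of three alike, 0.03 kg
- pad2: round cork pad, 46 mm across and 10 mm thick, lying flat; origin at its middle, 5 mm above what it lies on; either face may be up. One of three alike, 0.03 kg
- pad3: round cork pad, 46 mm across and 10 mm thick, lying flat; origin at its middle, 5 mm above what it lies on; either face may be up. One of three alike, 0.03 kg
- carousel: parts carousel: white disc 340 mm across, its top 32 mm above the table, on a fixed black foot. The origin is on the turning axis at table level, z up; the foot does not move. On the disc: a dark round mat, an upright aluminium post, and a black 100 x 45 mm tool block with handles that reach 102 mm above the table
- mat (a point): centre of the flat dark round mat (124 mm across) on the disc, at the height of the disc's top, 100 mm from the turning axis; at the start it is on the robot's side of the axis. Turns with the disc
- post_top (a point): centre of the top of the upright round aluminium post on the disc: 24 mm thick, 60 mm high, its top 92 mm above the table, 140 mm from the turning axis. The handle for turning the disc. Turns with the disc
- turntable (a joint): turn of the disc, rad: 0 at the start, growing anticlockwise seen from above, a stop at 0 and at 1.571 (a quarter turn). A sprung detent pulls it towards the nearer stop, hardest at the stops (about 3 N at the post) and nothing half way; let go beyond about two thirds, it goes home by itself
- cooler: bystander: round CPU cooler, 88 mm across, 52 mm high, origin under its centre
- drive: bystander: flat drive, 70 x 100 x 8 mm, origin under its centre
Things that resemble listed ones, but are neither listed nor needed, are in the scene too. What is shaped like the pad1 but red is not meant.

How it is judged:
On the way:
1. all cups stand nested on the mat with one pad between each two, the carousel still in its first position (horizontal distance between each of cup1, cup2, cup3, cup4 and mat below 0.02 m and angle between each of cup1, cup2, cup3, cup4's own z axis and vertical below 0.07 rad and (z of cup1 in the frame of mat between -0.004 and 0.004 m or z of cup1 in the frame of mat between 0.02 and 0.028 m or z of cup1 in the frame of mat between 0.044 and 0.052 m or z of cup1 in the frame of mat between 0.068 and 0.076 m) and (z of cup2 in the frame of mat between -0.004 and 0.004 m or z of cup2 in the frame of mat between 0.02 and 0.028 m or z of cup2 in the frame of mat between 0.044 and 0.052 m or z of cup2 in the frame of mat between 0.068 and 0.076 m) and (z of cup3 in the frame of mat between -0.004 and 0.004 m or z of cup3 in the frame of mat between 0.02 and 0.028 m or z of cup3 in the frame of mat between 0.044 and 0.052 m or z of cup3 in the frame of mat between 0.068 and 0.076 m) and (z of cup4 in the frame of mat between -0.004 and 0.004 m or z of cup4 in the frame of mat between 0.02 and 0.028 m or z of cup4 in the frame of mat between 0.044 and 0.052 m or z of cup4 in the frame of mat between 0.068 and 0.076 m) and linear speed of each of cup1, cup2, cup3, cup4 below 0.02 m/s and value of joint turntable below 0.1 rad), for 0.3 s.
At the end, for the whole second after the job is handed in: Every cup present stands foot up in a stack, within 20 mm of the mat's centre, tilted under 4 degrees, 0, 24, 48 or 72 mm (within 4 mm) above the disc, so one pad between each two; spare pad on the desk; the carousel is home at the far stop (joint above 1.5 rad); all at rest (horizontal distance between each of cup1, cup2, cup3, cup4 and mat below 0.02 m and angle between each of cup1, cup2, cup3, cup4's own z axis and vertical below 0.07 rad and (z of cup1 in the frame of mat between -0.004 and 0.004 m or z of cup1 in the frame of mat between 0.02 and 0.028 m or z of cup1 in the frame of mat between 0.044 and 0.052 m or z of cup1 in the frame of mat between 0.068 and 0.076 m) and (z of cup2 in the frame of mat between -0.004 and 0.004 m or z of cup2 in the frame of mat between 0.02 and 0.028 m or z of cup2 in the frame of mat between 0.044 and 0.052 m or z of cup2 in the frame of mat between 0.068 and 0.076 m) and (z of cup3 in the frame of mat between -0.004 and 0.004 m or z of cup3 in the frame of mat between 0.02 and 0.028 m or z of cup3 in the frame of mat between 0.044 and 0.052 m or z of cup3 in the frame of mat between 0.068 and 0.076 m) and (z of cup4 in the frame of mat between -0.004 and 0.004 m or z of cup4 in the frame of mat between 0.02 and 0.028 m or z of cup4 in the frame of mat between 0.044 and 0.052 m or z of cup4 in the frame of mat between 0.068 and 0.076 m) and (height (world z) of pad1 below 0.03 m or (horizontal distance between pad1 and cup1 below 0.02 m and z of pad1 in the frame of cup1 between 0.049 and 0.063 m) or (horizontal distance between pad1 and cup2 below 0.02 m and z of pad1 in the frame of cup2 between 0.049 and 0.063 m) or (horizontal distance between pad1 and cup3 below 0.02 m and z of pad1 in the frame of cup3 between 0.049 and 0.063 m) or (horizontal distance between pad1 and cup4 below 0.02 m and z of pad1 in the frame of cup4 between 0.049 and 0.063 m)) and (height (world z) of pad2 below 0.03 m or (horizontal distance between pad2 and cup1 below 0.02 m and z of pad2 in the frame of cup1 between 0.049 and 0.063 m) or (horizontal distance between pad2 and cup2 below 0.02 m and z of pad2 in the frame of cup2 between 0.049 and 0.063 m) or (horizontal distance between pad2 and cup3 below 0.02 m and z of pad2 in the frame of cup3 between 0.049 and 0.063 m) or (horizontal distance between pad2 and cup4 below 0.02 m and z of pad2 in the frame of cup4 between 0.049 and 0.063 m)) and (height (world z) of pad3 below 0.03 m or (horizontal distance between pad3 and cup1 below 0.02 m and z of pad3 in the frame of cup1 between 0.049 and 0.063 m) or (horizontal distance between pad3 and cup2 below 0.02 m and z of pad3 in the frame of cup2 between 0.049 and 0.063 m) or (horizontal distance between pad3 and cup3 below 0.02 m and z of pad3 in the frame of cup3 between 0.049 and 0.063 m) or (horizontal distance between pad3 and cup4 below 0.02 m and z of pad3 in the frame of cup4 between 0.049 and 0.063 m)) and linear speed of each of cup1, cup2, cup3, cup4 below 0.02 m/s and value of joint turntable above 1.5 rad and velocity of joint turntable below 0.05 rad/s); the robot touches nothing.
It fails at once if the CPU cooler is pushed away (more than 50 mm) (distance of cooler from where it was at the start of the episode above 0.05 m).
It fails at once if the drive is pushed away (more than 50 mm) (distance of drive from where it was at the start of the episode above 0.05 m).
Of cup1, cup2, cup3, cup4 only 3 to 4 are there at a start; the rules pass over those that are not, and their reading is None.
At some moment in a run one of cup1, cup2, cup3, cup4, pad1, pad2, pad3 may be knocked a few centimetres aside while the robot is not near it.
It also fails if it takes over 210 s, if anything falls off the work surface, if the arm or the gripper's body presses on something with over 40 N, if the wrist force passes 120 N, or if a joint passes its speed limit or range.

## Working session

There is one attempt and no reset: what is moved stays moved. The work goes in short steps, Python scripts to look and compute and a tool call to move; the robot and the scene stay as the last step left them, time stands still between calls to the robot, and variables do not carry over. Pictures are saved under pics/ and viewed, at most 14 in all, crops included, and the job is handed in when it is done.

Besides the shell and the picture viewer there is one more tool, called after ">>>" as name([rows], argument=value, ...), one row to a line, values as JSON. carry_out: Moves the arm, as the interface text tells. Its arguments: {"type":"object","properties":{"series":{"type":"array","items":{"type":"array","items":{"type":"array","items":{"type":"number"}}}},"squeeze":{"type":"number"}},"required":["series"]}

```bash
mkdir -p pics; ls; python3 - <<'E'
from station import readout, snapshot, get_calibration
import cv2, numpy as np
s=readout.get_state(); print({k:np.round(v,3) for k,v in s.items()})
for n in ("scene","top"):
    im,d=snapshot(n); np.savez(f"pics/{n}0.npz",im=im,d=d); cv2.imwrite(f"pics/{n}0.png",im[:,:,::-1])
    c=get_calibration(n); print(n,{k:np.round(v,3).tolist() for k,v in c.items()})
print(get_calibration("wrist"))
E
```

```text
pics
{'t': np.float64(0.0), 'joint_pos': array([-1.302,  0.359,  1.511, -0.   ,  1.273, -0.115]), 'qvel': array([-0.001,  0.001, -0.   , -0.001,  0.   , -0.002]), 'joint_torque': array([-3.0000e-03, -5.1539e+01, -2.7073e+01,  6.7000e-02,  3.5000e-02,
       -0.0000e+00]), 'eef_pos': array([ 0.224, -0.556,  0.247]), 'ee_rot': array([ 0.982,  0.191, -0.   , -0.001]), 'contact_force': array([-0.273,  0.378,  0.226]), 'torque': array([ 0.025, -0.027,  0.014]), 'gripper_force': np.float64(0.0), 'width': np.float64(1.003)}
scene {'fx': 494.157, 'fy': 494.157, 'cx': 321.2, 'cy': 236.78, 'distortion': [0.027, 0.0, 0.0, 0.0, 0.0], 'R': [[-0.874, 0.486, 0.006], [0.353, 0.643, -0.68], [-0.334, -0.592, -0.733]], 't': [0.458, -0.15, 1.31]}
top {'fx': 517.405, 'fy': 517.405, 'cx': 312.572, 'cy': 231.378, 'distortion': [-0.123, 0.0, 0.0, 0.0, 0.0], 'R': [[0.023, -1.0, -0.018], [-0.988, -0.02, -0.152], [0.151, 0.021, -0.988]], 't': [0.032, 0.53, 1.161]}
{'fx': 404.86821039974456, 'fy': 404.86821039974456, 'cx': 320.3356001087273, 'cy': 242.55447887507714, 'distortion': array([-0.08470284,  0.        ,  0.        ,  0.        ,  0.        ]), 'R': array([[ 0.37246534, -0.92804253, -0.00257607],
       [-0.88920318, -0.35766927,  0.28529003],
       [-0.26568266, -0.10397   , -0.95843777]]), 't': array([-0.59925658, -0.03456373,  0.3928891 ])}
```

View pics/top0.png

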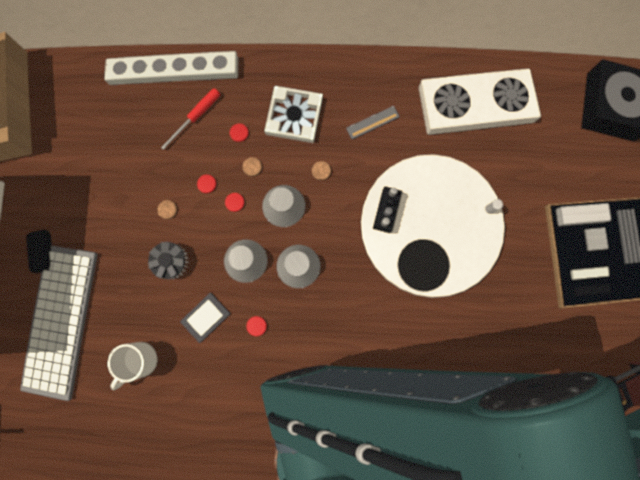

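View pics/scene0.png

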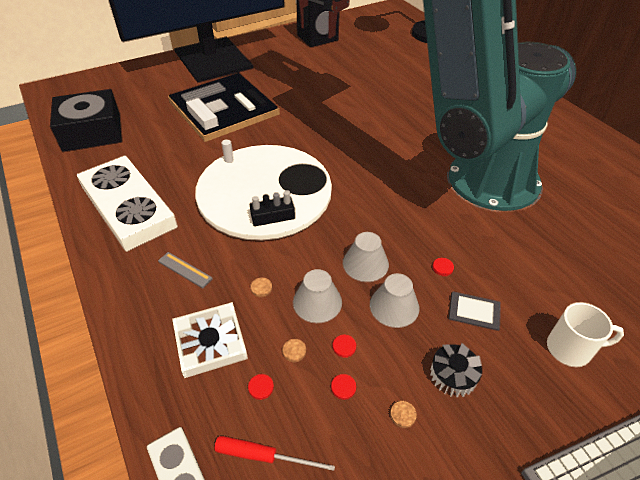

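The top view shows three cups, with feet near (281,200), (246,256) and (298,262). The cork pads are at (252,166), (321,170) and (167,209). The mat is at (423,265), the post at (494,206) and the tool block at (388,209). The scene view agrees: three cups and three corks, with the cooler and drive to the right.

```bash
cat > h.py <<'E'
import cv2, numpy as np
from station import readout, snapshot, get_calibration
def und(c,uv):
    K=np.array([[c["fx"],0,c["cx"]],[0,c["fy"],c["cy"]],[0,0,1]])
    p=cv2.undistortPoints(np.array(uv,float).reshape(-1,1,2),K,np.array(c["distortion"])).reshape(-1,2)
    return np.c_[p,np.ones(len(p))]
def ray(c,uv):
    R,t=np.array(c["R"]),np.array(c["t"]); return -R.T@t, und(c,uv)@R      # origin, dirs (z-depth scaled)
def plane(c,uv,z):
    o,d=ray(c,uv); return o+d*((z-o[2])/d[:,2])[:,None]
def cloud(c,dep):
    v,u=np.mgrid[:480,:640]; o,d=ray(c,np.c_[u.ravel(),v.ravel()])
    P=(o+d*dep.reshape(-1,1)).reshape(480,640,3); P[dep==0]=np.nan; return P
def tri(c1,p1,c2,p2):
    (o1,d1),(o2,d2)=ray(c1,[p1]),ray(c2,[p2]); a,b=d1[0],d2[0]
    s=np.linalg.lstsq(np.c_[a,-b],o2-o1,rcond=None)[0]
    A,B=o1+a*s[0],o2+b*s[1]; return (A+B)/2,np.linalg.norm(A-B)
def blobs(m,lo,hi):
    n,l,st,ce=cv2.connectedComponentsWithStats(m.astype(np.uint8))
    return [(ce[i],st[i,4],l==i) for i in range(1,n) if lo<st[i,4]<hi]
def pads(im):
    h=cv2.cvtColor(cv2.GaussianBlur(im,(3,3),0),cv2.COLOR_RGB2HSV).astype(int)
    return (h[...,0]>=7)&(h[...,0]<=18)&(h[...,2]>130)&(h[...,1]>70)
def grey(im):
    h=cv2.cvtColor(im,cv2.COLOR_RGB2HSV); return (h[...,1]<50)&(h[...,2]>70)
E
python3 - <<'E'
from h import *
for n in("top","scene"):
    z=np.load(f"pics/{n}0.npz"); im,d=z["im"],z["d"]; c=get_calibration(n); P=cloud(c,d)
    roi=(P[...,0]>.3)&(P[...,0]<.9)&(np.abs(P[...,1])<.55)
    print(n)
    for nm,m,lo,hi in(("pad",pads(im)&roi,100,900),("foot",grey(im)&roi&(np.abs(P[...,2]-.075)<.006),200,1500),
      ("mat",(im.max(2)<60)&roi&(P[...,2]<.045)&(P[...,2]>.02),900,4000),("post",grey(im)&roi&(np.abs(P[...,2]-.092)<.007),20,300)):
        for ce,a,l in blobs(m,lo,hi):
            print(nm,np.round(ce,1),a,"depth xyz",np.round(np.nanmedian(P[l],0),4),
              "plane",np.round(plane(c,[ce],dict(pad=.01,foot=.075,mat=.033,post=.092)[nm]),4)[0])
    L=P[roi&(im.min(2)>190)&(P[...,2]>.025)&(P[...,2]<.04)]; print("disc z",np.nanmedian(L[:,2]),len(L))
E
```

```text
top
pad [373.8 124.6] 201 depth xyz [ 0.8043 -0.1019  0.0087] plane [ 0.8042 -0.1012  0.01  ]
pad [251.  165.8] 284 depth xyz [0.6931 0.198  0.01  ] plane [0.6929 0.1982 0.01  ]
pad [320.3 169.7] 288 depth xyz [0.6861 0.0292 0.0105] plane [0.6861 0.0288 0.01  ]
pad [165.8 208.9] 286 depth xyz [0.582  0.4033 0.0092] plane [0.5819 0.403  0.01  ]
pad [553.6 250.2] 298 depth xyz [ 0.5008 -0.5368  0.017 ] plane [ 0.4999 -0.5398  0.01  ]
foot [281.  199.5] 473 depth xyz [0.596  0.1163 0.075 ] plane [0.5961 0.1164 0.075 ]
foot [240.4 257.8] 501 depth xyz [0.4603 0.2032 0.0749] plane [0.4606 0.2035 0.075 ]
foot [296.5 263.3] 495 depth xyz [0.4512 0.0765 0.0754] plane [0.451  0.0768 0.075 ]
mat [423.2 264.8] 1921 depth xyz [ 0.4572 -0.2149  0.0332] plane [ 0.4571 -0.215   0.033 ]
post [496.4 204. ] 94 depth xyz [ 0.5924 -0.3719  0.0926] plane [ 0.5926 -0.3723  0.092 ]
disc z 0.03284944564874315 12141
scene
pad [238.5 126. ] 556 depth xyz [ 0.5075 -0.536   0.0108] plane [ 0.503  -0.5371  0.01  ]
pad [209.  167.5] 386 depth xyz [ 0.7059 -0.4043  0.0013] plane [ 0.6458 -0.3977  0.01  ]
pad [323.
[... 1691 characters left out ...]
58 0.0813 0.075 ] plane [0.4558 0.0809 0.075 ]
foot [317.3 281.2] 525 depth xyz [0.6004 0.1208 0.0751] plane [0.6005 0.1208 0.075 ]
foot [398.2 285.3] 537 depth xyz [0.4652 0.2069 0.0749] plane [0.4655 0.2069 0.075 ]
mat [302.1 179.2] 1113 depth xyz [ 0.4618 -0.2127  0.0333] plane [ 0.4615 -0.2125  0.033 ]
post [226.2 143. ] 57 depth xyz [ 0.5971 -0.369   0.0914] plane [ 0.5968 -0.368   0.092 ]
post [286.9 197.1] 33 depth xyz [ 0.5515 -0.1126  0.092 ] plane [ 0.5514 -0.112   0.092 ]
post [276.2 198.8] 25 depth xyz [ 0.5763 -0.118   0.0916] plane [ 0.5753 -0.1186  0.092 ]
post [255.8 202.3] 30 depth xyz [ 0.6209 -0.13    0.0921] plane [ 0.6205 -0.1302  0.092 ]
disc z 0.032612203105276016 7915
```

>>> carry_out([
  [[1, 0.035, -0.0285, 0.003, 0, 0, 0], [1, 0.035, -0.0285, 0.003, 0, 0, 0], [1, 0.035, -0.0285, 0.003, 0, 0, 0], [1, 0.035, -0.0285, 0.003, 0, 0, 0], [1, 0.035, -0.0285, 0.003, 0, 0, 0], [1, 0.035, -0.0285, 0.003, 0, 0, 0], [1, 0.035, -0.0285, 0.003, 0, 0, 0], [1, 0.035, -0.0285, 0.003, 0, 0, 0], [1, 0.035, -0.0285, 0.003, 0, 0, 0], [1, 0.035, -0.0285, 0.003, 0, 0, 0], [1, 0.035, -0.0285, 0.003, 0, 0, 0], [1, 0.035, -0.0285, 0.003, 0, 0, 0]],
], squeeze=25)

```text
t: 1.3
eef_pos: [0.4864, -0.0801, 0.2114]
ee_rot: [0.982, 0.191, -0.0, -0.0]
contact_force: [-0.2, -0.5, -0.3]
width: 0.999
gripper_force: 0.0
```

>>> carry_out([
  [[1, 0.035, -0.0285, 0.003, 0, 0, 0], [1, 0.035, -0.0285, 0.003, 0, 0, 0], [1, 0, 0, 0, 0, 0, 0], [1, 0, 0, 0, 0, 0, 0]],
])

```text
t: 1.7
eef_pos: [0.5293, -0.0021, 0.2052]
ee_rot: [0.981, 0.192, -0.001, -0.0]
contact_force: [0.2, -0.1, 0.0]
width: 1.0
gripper_force: 0.0
```

```bash
cat >> h.py <<'E'
from scipy.spatial.transform import Rotation as Ro
def delta(target):
    s=readout.get_state(); R=Ro.from_quat(s["ee_rot"])
    return np.round(R.inv().apply(np.array(target)-s["eef_pos"]),4)
def st():
    s=readout.get_state(); R=Ro.from_quat(s["ee_rot"]).as_matrix()
    print("t",round(s["t"],2),"p",np.round(s["eef_pos"],4),"x",np.round(R[:,0],3),"z",np.round(R[:,2],3),"w",round(float(s["width"]),3),"f",np.round(s["contact_force"],1),"gf",round(float(s["gripper_force"]),1),"q",np.round(s["joint_pos"],2))
def wrist(tag):
    c=get_calibration("wrist"); im,d=snapshot("wrist"); cv2.imwrite(f"pics/{tag}.png",im[:,:,::-1]); return c,im,d
def find(c,im,d,kind,near,r=.06,verbose=True):
    """objects of a kind near xy: plane-cast centre at measured (depth) height"""
    P=cloud(c,d); roi=np.hypot(P[...,0]-near[0],P[...,1]-near[1])<r
    zz=dict(pad=(.003,.2),foot=(.06,.3),mat=(.02,.045),post=(.08,.1))[kind]; m=roi&(P[...,2]>zz[0])&(P[...,2]<zz[1])
    if kind=="pad": m&=pads(im)
    if kind in("foot","post"):
        m&=grey(im)
        if m.any(): top=np.nanpercentile(P[...,2][m],90); m&=P[...,2]>top-.005
    if kind=="mat": m&=im.max(2)<70
    out=[]
    for ce,a,l in blobs(m,60,300000):
        z=np.nanmedian(P[l][:,2]); cn=max(cv2.findContours(l.astype(np.uint8),0,1)[0],key=cv2.contourArea)
        (e,r2)=cv2.minEnclosingCircle(cn); W=plane(c,cn.reshape(-1,2),z)
        # least-squares circle on plane-cast outline
        A=np.c_[2*W[:,:2],np.ones(len(W))]; q=np.linalg.lstsq(A,(W[:,:2]**2).sum(1),rcond=None)[0]
        rad=np.sqrt(q[2]+q[0]**2+q[1]**2); out.append((q[0],q[1],z,2*rad,a,ce))
        if verbose: print(kind,"xyz",np.round([q[0],q[1],z],4),"dia",round(2*rad,4),"area",a,"px",np.round(ce))
    return out
E
python3 - <<'E'
from h import *
st(); c=get_calibration("wrist"); o,d=ray(c,[[320,240]]); print("cam",o,d)
c,im,d=wrist("w1"); print("range",np.unique(d==0))
for k,n in(("foot",(.598,.1185)),("foot",(.463,.205)),("foot",(.453,.079)),("pad",(.695,.2)),("pad",(.688,.031))): find(c,im,d,k,n,.05)
E
```

```text
t 1.7 p [ 0.5293 -0.0021  0.2052] x [ 0.926  0.377 -0.001] z [-0.001 -0.    -1.   ] w 1.0 f [ 0.2 -0.1  0. ] gf 0.0 q [-0.13  0.3   1.71 -0.    1.13  1.05]
cam [0.60167785 0.02645214 0.3430032 ] [[-0.26101184 -0.10334987 -0.95980838]]
range [False  True]
foot xyz [0.5975 0.1174 0.0758] dia 0.0558 area 6456 px [184.  73.]
foot xyz [0.4639 0.1997 0.0759] dia 0.0516 area 3567 px [ 25. 219.]
foot xyz [0.4552 0.0816 0.0759] dia 0.0507 area 3090 px [171. 286.]
pad xyz [0.6823 0.0283 0.0109] dia 0.0406 area 2400 px [359.  21.]
```

View pics/w1.png

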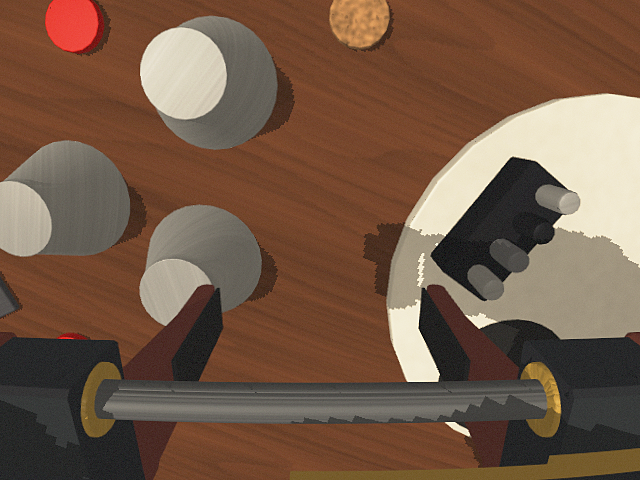

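The wrist view shows cup1's foot clear at (184,73), the two other cups at left, a cork at (359,20) and the tool block at right. Cup1's measured position agrees with the average of the two fixed cameras, so I'll grasp it.

>>> carry_out([
  [[1, 0.027, -0.0213, 0.0138, 0, 0, 0], [1, 0.027, -0.0213, 0.0138, 0, 0, 0], [1, 0.027, -0.0213, 0.0138, 0, 0, 0], [1, 0.027, -0.0212, 0.0138, 0, 0, 0], [1, 0, 0, 0.02, 0, 0, 0], [1, 0, 0, 0.02, 0, 0, 0], [1, 0, 0, 0.02, 0, 0, 0], [1, 0, 0, 0, 0, 0, 0], [0, 0, 0, 0, 0, 0, 0], [0, 0, 0, 0, 0, 0, 0], [0, 0, 0, 0, 0, 0, 0], [0, 0, 0, 0, 0, 0, 0]],
])

```text
t: 2.95
eef_pos: [0.5984, 0.1165, 0.0915]
ee_rot: [0.982, 0.191, 0.001, -0.0]
contact_force: [-0.8, 1.3, 1.8]
width: 0.678
gripper_force: 0.9
```

```bash
python3 - <<'E'
from h import *
st()
E
```

```text
t 2.95 p [0.5984 0.1165 0.0915] x [0.927 0.374 0.002] z [ 0.002  0.    -1.   ] w 0.678 f [-0.8  1.3  1.8] gf 0.9 q [0.08 0.54 1.64 0.   0.95 1.27]
```

>>> carry_out([
  [[0, 0, 0, 0, 0, 0, 0], [0, 0, 0, 0, 0, 0, 0], [0, 0, 0, 0, 0, 0, 0], [0, 0, 0, -0.02, 0, 0, 0], [0, 0, 0, -0.03, 0, 0, 0], [0, 0, 0, -0.03, 0, 0, 0], [0, 0, 0, -0.03, 0, 0, 0], [0, 0, 0, 0, 0, 0, 0]],
])

```text
t: 3.75
eef_pos: [0.6006, 0.1167, 0.2044]
ee_rot: [0.982, 0.191, 0.004, 0.0]
contact_force: [1.0, 1.0, -1.2]
width: 0.628
gripper_force: 25.0
```

```bash
python3 - <<'E'
from h import *
st()
A,m,p=None,np.array([.4593,-.2138]),np.array([.5947,-.3702])
print("to mat",delta([*m,.2]))
E
```

```text
t 3.75 p [0.6006 0.1167 0.2044] x [0.927 0.375 0.007] z [ 0.008  0.    -1.   ] w 0.628 f [ 1.   1.  -1.2] gf 25.0 q [ 0.08  0.41  1.54 -0.    1.18  1.27]
to mat [-0.2548  0.2535  0.0032]
```

>>> carry_out([
  [[0, -0.0345, 0.0253, 0, 0, 0, 0], [0, -0.0345, 0.0253, 0, 0, 0, 0], [0, -0.0345, 0.0253, 0, 0, 0, 0], [0, -0.0345, 0.0253, 0, 0, 0, 0], [0, -0.0345, 0.0253, 0, 0, 0, 0], [0, -0.0345, 0.0253, 0, 0, 0, 0], [0, -0.0345, 0.0253, 0, 0, 0, 0], [0, -0.0345, 0.0253, 0, 0, 0, 0], [0, -0.0345, 0.0253, 0, 0, 0, 0], [0, -0.0345, 0.0253, 0, 0, 0, 0], [0, 0, 0, 0, 0, 0, 0], [0, 0, 0, 0, 0, 0, 0]],
])

```text
t: 4.95
eef_pos: [0.3717, -0.2473, 0.1994]
ee_rot: [0.982, 0.189, -0.0, -0.001]
contact_force: [0.4, 1.5, -2.1]
width: 0.63
gripper_force: 25.0
```

```bash
python3 - <<'E'
from h import *
st(); c,im,d=wrist("w2"); m=find(c,im,d,"mat",(.459,-.214),.1)
find(c,im,d,"post",(.595,-.37),.05)
for q in m: print(delta([q[0],q[1],.13]))
E
```

```text
t 4.95 p [ 0.3717 -0.2473  0.1994] x [ 0.928  0.372 -0.001] z [-0.001  0.002 -1.   ] w 0.63 f [ 0.4  1.5 -2.1] gf 25.0 q [-0.74  0.2   1.89  0.    1.06  0.45]
mat xyz [ 0.4594 -0.213   0.0333] dia 0.1199 area 22887 px [321.  96.]
post xyz [ 0.5824 -0.3675  0.0861] dia 0.0068 area 98 px [636.   5.]
[0.0933 0.0016 0.0695]
```

View pics/w2.png

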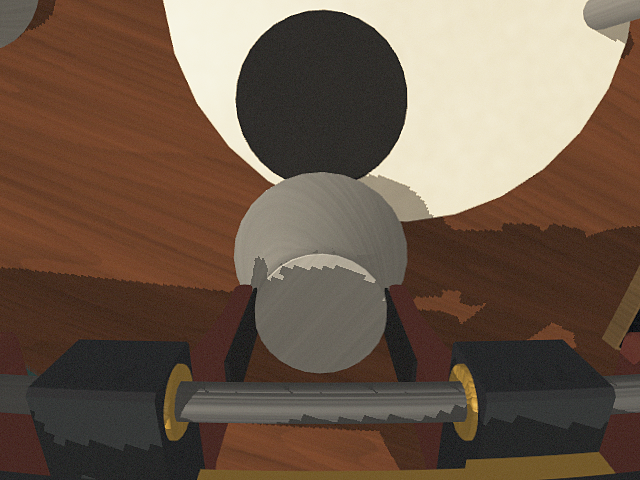

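The wrist view shows the mat whole at (321,96), measured at (.459,-.213), and the held cup's foot at (320,313), hanging straight. I'll place it now.

>>> carry_out([
  [[0, 0.031, 0.0006, 0, 0, 0, 0], [0, 0.031, 0.0005, 0, 0, 0, 0], [0, 0.0313, 0.0005, 0, 0, 0, 0], [0, 0, 0, 0.023, 0, 0, 0], [0, 0, 0, 0.023, 0, 0, 0], [0, 0, 0, 0.018, 0, 0, 0], [0, 0, 0, 0.005, 0, 0, 0], [0, 0, 0, 0.003, 0, 0, 0], [0, 0, 0, 0.003, 0, 0, 0], [0, 0, 0, 0, 0, 0, 0]],
])

```text
t: 6.0
eef_pos: [0.4603, -0.2138, 0.1258]
ee_rot: [0.982, 0.191, 0.0, 0.0]
contact_force: [-1.3, 0.5, -1.5]
width: 0.626
gripper_force: 25.0
```

```bash
python3 - <<'E'
from h import *
st()
E
```

```text
t 6.0 p [ 0.4603 -0.2138  0.1258] x [0.927 0.375 0.001] z [ 0.001 -0.    -1.   ] w 0.626 f [-1.3  0.5 -1.5] gf 25.0 q [-0.57  0.38  1.84  0.    0.92  0.62]
```

>>> carry_out([
  [[0, 0, 0, 0.001, 0, 0, 0], [0, 0, 0, 0.001, 0, 0, 0], [0, 0, 0, 0.001, 0, 0, 0], [0, 0, 0, 0, 0, 0, 0], [0, 0, 0, 0, 0, 0, 0]],
])

```text
t: 6.5
eef_pos: [0.4601, -0.2141, 0.1233]
ee_rot: [0.982, 0.191, 0.0, 0.0]
contact_force: [-1.5, 0.9, 5.2]
width: 0.626
gripper_force: 25.0
```

```bash
python3 - <<'E'
from h import *
st(); print(delta([.60,.12,.28]),delta([.69,.031,.15]))
E
```

```text
t 6.5 p [ 0.4601 -0.2141  0.1233] x [0.927 0.374 0.001] z [ 0.001 -0.    -1.   ] w 0.626 f [-1.5  0.9  5.2] gf 25.0 q [-0.57  0.38  1.85  0.    0.91  0.62]
[ 0.2548 -0.2574 -0.1567] [ 0.3049 -0.1413 -0.0266]
```

>>> carry_out([
  [[1, 0, 0, 0, 0, 0, 0], [1, 0, 0, 0, 0, 0, 0], [1, 0, 0, 0, 0, 0, 0], [1, 0, 0, -0.03, 0, 0, 0], [1, 0, 0, -0.04, 0, 0, 0], [1, 0.0358, -0.0236, -0.01, 0, 0, 0], [1, 0.0358, -0.0236, 0, 0, 0, 0], [1, 0.0358, -0.0236, 0, 0, 0, 0], [1, 0.0358, -0.0236, 0, 0, 0, 0], [1, 0.0358, -0.0236, 0, 0, 0, 0], [1, 0.0358, -0.0236, 0, 0, 0, 0], [1, 0, 0, 0, 0, 0, 0]],
])

```text
t: 7.7
eef_pos: [0.6087, 0.0019, 0.2024]
ee_rot: [0.981, 0.193, 0.001, -0.001]
contact_force: [-0.7, -0.8, -0.6]
width: 0.997
gripper_force: 0.0
```

```bash
python3 - <<'E'
from h import *
st(); c,im,d=wrist("w3")
for q in find(c,im,d,"pad",(.688,.031),.09): print(delta([q[0],q[1],.028]))
ct=get_calibration("top"); it,dt=snapshot("top"); find(ct,it,dt,"foot",(.459,-.214),.06); find(ct,it,dt,"mat",(.459,-.214),.08)
E
```

```text
t 7.7 p [0.6087 0.0019 0.2024] x [0.926 0.378 0.003] z [ 0.002  0.002 -1.   ] w 0.997 f [-0.7 -0.8 -0.6] gf 0.0 q [-0.11  0.41  1.55  0.    1.18  1.07]
pad xyz [0.6855 0.0294 0.0109] dia 0.0448 area 2645 px [324. 118.]
[0.0838 0.0023 0.1741]
foot xyz [ 0.4587 -0.2153  0.1078] dia 0.0546 area 493 px [430. 261.]
mat xyz [ 0.4578 -0.2162  0.0331] dia 0.1146 area 318 px [426. 268.]
```

Cup1 stands centred on the mat: the top view gives the foot at 0.108 m height, in line with the mat. Next is the pad.

>>> carry_out([
  [[1, 0.0419, 0.0011, 0.02, 0, 0, 0], [1, 0.0419, 0.0012, 0.02, 0, 0, 0], [1, 0, 0, 0.04, 0, 0, 0], [1, 0, 0, 0.04, 0, 0, 0], [1, 0, 0, 0.03, 0, 0, 0], [1, 0, 0, 0.02, 0, 0, 0], [1, 0, 0, 0.004, 0, 0, 0], [1, 0, 0, 0, 0, 0, 0], [0, 0, 0, 0, 0, 0, 0], [0, 0, 0, 0, 0, 0, 0], [0, 0, 0, 0, 0, 0, 0], [0, 0, 0, 0, 0, 0, 0]],
], squeeze=15)

```text
t: 9.0
eef_pos: [0.6851, 0.0272, 0.0294]
ee_rot: [0.982, 0.191, 0.001, 0.0]
contact_force: [-0.7, -0.0, 0.3]
width: 0.677
gripper_force: 0.0
```

>>> carry_out([
  [[0, 0, 0, 0, 0, 0, 0], [0, 0, 0, 0, 0, 0, 0], [0, 0, 0, 0, 0, 0, 0], [0, 0, 0, 0, 0, 0, 0]],
])

```text
t: 9.4
eef_pos: [0.6846, 0.0273, 0.0287]
ee_rot: [0.982, 0.191, 0.0, -0.0]
contact_force: [-0.9, 1.4, 3.2]
width: 0.515
gripper_force: 15.0
```

```bash
python3 - <<'E'
from h import *
st(); print(delta([.4597,-.2137,.18]))
E
```

```text
t 9.4 p [0.6846 0.0273 0.0287] x [0.927 0.375 0.   ] z [ 0.  0. -1.] w 0.515 f [-0.9  1.4  3.2] gf 15.0 q [-0.06  0.71  1.49  0.    0.94  1.13]
[-0.2988  0.1392 -0.1514]
```

>>> carry_out([
  [[0, 0, 0, -0.03, 0, 0, 0], [0, 0, 0, -0.04, 0, 0, 0], [0, 0, 0, -0.04, 0, 0, 0], [0, 0, 0, -0.041, 0, 0, 0], [0, -0.0373, 0.0174, 0, 0, 0, 0], [0, -0.0373, 0.0174, 0, 0, 0, 0], [0, -0.0373, 0.0174, 0, 0, 0, 0], [0, -0.0373, 0.0174, 0, 0, 0, 0], [0, -0.0373, 0.0174, 0, 0, 0, 0], [0, -0.0373, 0.0174, 0, 0, 0, 0], [0, -0.0373, 0.0174, 0, 0, 0, 0], [0, -0.0373, 0.0174, 0, 0, 0, 0]],
])

```text
t: 10.6
eef_pos: [0.4587, -0.2146, 0.1794]
ee_rot: [0.982, 0.191, -0.0, 0.0]
contact_force: [1.0, -0.4, 0.2]
width: 0.516
gripper_force: 15.0
```

>>> carry_out([
  [[0, 0, 0, 0, 0, 0, 0], [0, 0, 0, 0, 0, 0, 0]],
])

```text
t: 10.8
eef_pos: [0.4596, -0.2142, 0.1795]
ee_rot: [0.982, 0.189, 0.0, -0.0]
contact_force: [-0.4, -0.1, -2.0]
width: 0.519
gripper_force: 15.0
```

```bash
python3 - <<'E'
from h import *
st(); print(delta([.460,-.214,.1375]))
c,im,d=wrist("w4"); find(c,im,d,"foot",(.46,-.214),.06); find(c,im,d,"pad",(.46,-.214),.06)
E
```

```text
t 10.8 p [ 0.4596 -0.2142  0.1795] x [0.928 0.372 0.   ] z [ 0.  0. -1.] w 0.519 f [-0.4 -0.1 -2. ] gf 15.0 q [-0.57  0.3   1.79  0.    1.05  0.62]
[0.0004 0.     0.042 ]
foot xyz [ 0.4742 -0.2108  0.2507] dia 0.0354 area 630 px [330. 391.]
foot xyz [ 0.4824 -0.2067  0.2529] dia 0.0281 area 5293 px [321. 408.]
pad xyz [ 0.4711 -0.2078  0.1616] dia 0.0223 area 362 px [312. 266.]
```

View pics/w4.png

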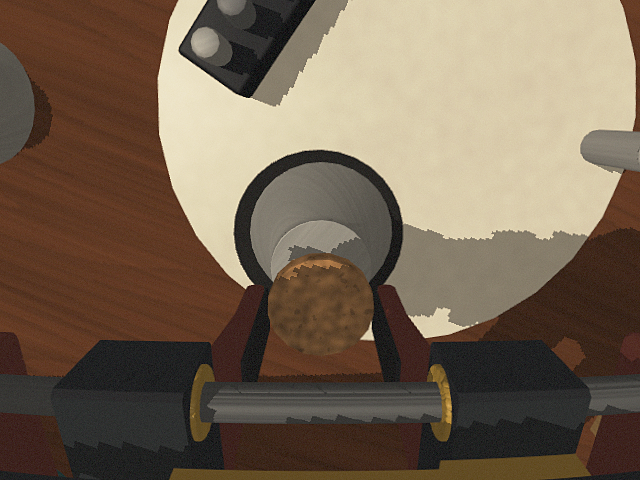

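The wrist view shows the pad level in the jaws at (320,305) and the cup centred on the mat below it. Lowering.

>>> carry_out([
  [[0, 0, 0, 0.015, 0, 0, 0], [0, 0, 0, 0.015, 0, 0, 0], [0, 0, 0, 0.008, 0, 0, 0], [0, 0, 0, 0.003, 0, 0, 0], [0, 0, 0, 0.001, 0, 0, 0], [0, 0, 0, 0, 0, 0, 0]],
])

```text
t: 11.45
eef_pos: [0.4605, -0.2135, 0.1377]
ee_rot: [0.982, 0.191, 0.0, 0.0]
contact_force: [0.6, 0.2, -0.1]
width: 0.518
gripper_force: 15.0
```

>>> carry_out([
  [[0, 0, 0, 0.0005, 0, 0, 0], [0, 0, 0, 0.0005, 0, 0, 0], [0, 0, 0, 0, 0, 0, 0], [0, 0, 0, 0, 0, 0, 0]],
])

```text
t: 11.85
eef_pos: [0.46, -0.2138, 0.1366]
ee_rot: [0.982, 0.191, 0.0, 0.0]
contact_force: [0.4, -0.0, -0.2]
width: 0.516
gripper_force: 15.0
```

```bash
python3 - <<'E'
from h import *
st(); print(delta([.461,.08,.24]),delta([.454,.080,.24]))
E
```

```text
t 11.85 p [ 0.46   -0.2138  0.1366] x [0.927 0.374 0.   ] z [ 0. -0. -1.] w 0.516 f [ 0.4 -0.  -0.2] gf 15.0 q [-0.57  0.36  1.83  0.    0.94  0.62]
[ 0.1109 -0.272  -0.1034] [ 0.1044 -0.2746 -0.1034]
```

>>> carry_out([
  [[0.75, 0, 0, 0, 0, 0, 0], [0.75, 0, 0, 0, 0, 0, 0], [0.75, 0, 0, 0, 0, 0, 0], [1, 0, 0, -0.02, 0, 0, 0], [1, 0, 0, -0.03, 0, 0, 0], [1, 0.0072, -0.0355, -0.009, 0, 0, 0], [1, 0.0072, -0.0355, -0.009, 0, 0, 0], [1, 0.0072, -0.0355, -0.009, 0, 0, 0], [1, 0.0072, -0.0355, -0.009, 0, 0, 0], [1, 0.0072, -0.0355, -0.009, 0, 0, 0], [1, 0.0072, -0.0355, -0.009, 0, 0, 0], [1, 0, 0, 0, 0, 0, 0]],
], squeeze=25)

```text
t: 13.05
eef_pos: [0.4194, 0.0031, 0.2414]
ee_rot: [0.981, 0.193, 0.001, -0.001]
contact_force: [-0.6, 0.3, -0.3]
width: 0.998
gripper_force: 0.0
```

```bash
python3 - <<'E'
from h import *
st(); c,im,d=wrist("w5")
for n in((.454,.08),(.463,.205)): 
  for q in find(c,im,d,"foot",n,.06): print(delta([q[0],q[1],.09]))
ct=get_calibration("top"); it,dt=snapshot("top"); cv2.imwrite("pics/t5.png",it[:,:,::-1]);find(ct,it,dt,"pad",(.459,-.214),.06)
for n in((.69,.2),(.58,.4)):find(ct,it,dt,"pad",n,.09)
for n in((.454,.08),(.463,.205)): find(ct,it,dt,"foot",n,.06)
E
```

```text
t 13.05 p [0.4194 0.0031 0.2414] x [0.926 0.378 0.001] z [ 0.001  0.001 -1.   ] w 0.998 f [-0.6  0.3 -0.3] gf 0.0 q [-0.16  0.1   1.88  0.    1.16  1.02]
foot xyz [0.452  0.0784 0.0758] dia 0.0555 area 4555 px [242. 150.]
[ 0.0584 -0.0593  0.1511]
foot xyz [0.4619 0.2039 0.0759] dia 0.0564 area 4672 px [87. 74.]
[ 0.1151 -0.1718  0.1511]
pad xyz [0.6926 0.1977 0.0104] dia 0.0444 area 273 px [251. 166.]
pad xyz [0.5819 0.402  0.0095] dia 0.0438 area 266 px [166. 209.]
foot xyz [0.4608 0.2035 0.0752] dia 0.0542 area 426 px [240. 258.]
```

View pics/w5.png

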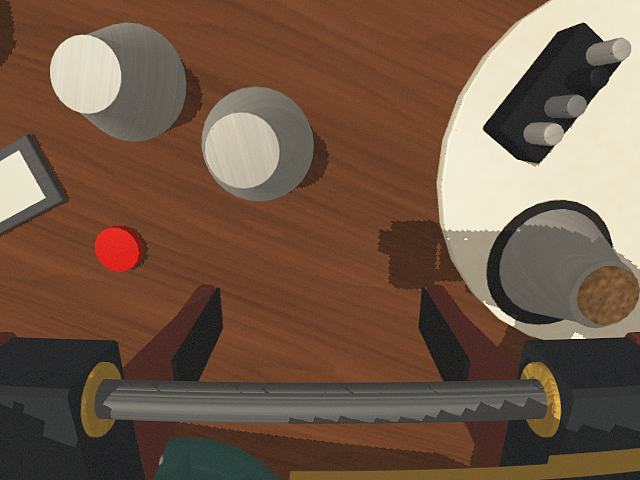

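The pad lies on the placed cup's foot at (608,295). The two remaining cups stand at (242,150) and (87,74). Grasping the nearer one.

>>> carry_out([
  [[1, 0.0292, -0.0297, 0.02, 0, 0, 0], [1, 0.0292, -0.0296, 0.02, 0, 0, 0], [1, 0, 0, 0.04, 0, 0, 0], [1, 0, 0, 0.04, 0, 0, 0], [1, 0, 0, 0.02, 0, 0, 0], [1, 0, 0, 0.011, 0, 0, 0], [1, 0, 0, 0, 0, 0, 0], [0, 0, 0, 0, 0, 0, 0], [0, 0, 0, 0, 0, 0, 0], [0, 0, 0, 0, 0, 0, 0], [0, 0, 0, 0, 0, 0, 0], [0, 0, 0, 0, 0, 0, 0]],
])

```text
t: 14.35
eef_pos: [0.4526, 0.077, 0.0901]
ee_rot: [0.982, 0.191, 0.001, 0.0]
contact_force: [-1.2, 1.5, 4.0]
width: 0.629
gripper_force: 25.0
```

>>> carry_out([
  [[0, 0, 0, 0, 0, 0, 0], [0, 0, 0, 0, 0, 0, 0], [0, 0, 0, -0.03, 0, 0, 0], [0, 0, 0, -0.04, 0, 0, 0], [0, 0, 0, -0.04, 0, 0, 0], [0, 0, 0, -0.04, 0, 0, 0], [0, 0, 0, 0, 0, 0, 0], [0, 0, 0, 0, 0, 0, 0]],
])

```text
t: 15.15
eef_pos: [0.4524, 0.0768, 0.24]
ee_rot: [0.982, 0.191, 0.001, 0.0]
contact_force: [0.0, 0.1, -1.5]
width: 0.632
gripper_force: 25.0
```

```bash
python3 - <<'E'
from h import *
st(); print(delta([.460,-.214,.24]))
E
```

```text
t 15.15 p [0.4524 0.0768 0.24  ] x [0.927 0.375 0.002] z [ 0.002 -0.    -1.   ] w 0.632 f [ 0.   0.1 -1.5] gf 25.0 q [ 0.02  0.16  1.81 -0.    1.17  1.2 ]
[-0.1019  0.2725 -0.    ]
```

>>> carry_out([
  [[0, -0.024, 0.0341, 0, 0, 0, 0], [0, -0.024, 0.0341, 0, 0, 0, 0], [0, -0.024, 0.0341, 0, 0, 0, 0], [0, -0.024, 0.0341, 0, 0, 0, 0], [0, -0.024, 0.0341, 0, 0, 0, 0], [0, -0.024, 0.0341, 0, 0, 0, 0], [0, -0.024, 0.0341, 0, 0, 0, 0], [0, -0.024, 0.0341, 0, 0, 0, 0], [0, 0, 0, 0, 0, 0, 0], [0, 0, 0, 0, 0, 0, 0]],
])

```text
t: 16.15
eef_pos: [0.375, -0.2477, 0.2375]
ee_rot: [0.982, 0.189, -0.001, -0.002]
contact_force: [-1.0, 0.2, -0.6]
width: 0.631
gripper_force: 25.0
```

```bash
python3 - <<'E'
from h import *
st(); c,im,d=wrist("w6")
for q in find(c,im,d,"pad",(.46,-.214),.06): print(delta([q[0],q[1],.15]))
find(c,im,d,"foot",(.46,-.214),.045)
find(c,im,d,"foot",readout.get_state()["eef_pos"][:2],.035)
E
```

```text
t 16.15 p [ 0.375  -0.2477  0.2375] x [ 0.928  0.372 -0.002] z [-0.003  0.003 -1.   ] w 0.631 f [-1.   0.2 -0.6] gf 25.0 q [-0.74  0.15  1.83  0.    1.16  0.45]
pad xyz [ 0.4617 -0.2136  0.1178] dia 0.0446 area 4521 px [321.  96.]
[0.0927 0.0018 0.0876]
foot xyz [ 0.4595 -0.2148  0.1078] dia 0.0554 area 1815 px [323. 112.]
foot xyz [ 0.4219 -0.2289  0.1533] dia 0.0167 area 373 px [320. 177.]
foot xyz [ 0.3756 -0.2479  0.2231] dia 0.0562 area 12993 px [320. 312.]
```

View pics/w6.png

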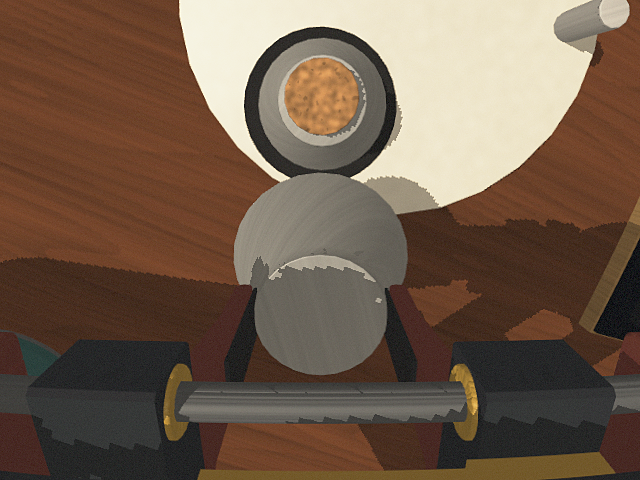

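The pad sits on the foot at (321,96), within 2.5 mm of its centre, and the held cup hangs centred in the jaws at (320,312). Moving over it and nesting.

>>> carry_out([
  [[0, 0.031, 0.0006, 0, 0, 0, 0], [0, 0.031, 0.0006, 0, 0, 0, 0], [0, 0.0294, 0.0005, 0, 0, 0, 0], [0, 0, 0, 0, 0, 0, 0], [0, 0, 0, 0.03, 0, 0, 0], [0, 0, 0, 0.025, 0, 0, 0], [0, 0, 0, 0.015, 0, 0, 0], [0, 0, 0, 0.01, 0, 0, 0], [0, 0, 0, 0.005, 0, 0, 0], [0, 0, 0, 0.003, 0, 0, 0], [0, 0, 0, 0.002, 0, 0, 0], [0, 0, 0, 0, 0, 0, 0]],
])

```text
t: 17.4
eef_pos: [0.462, -0.2155, 0.1498]
ee_rot: [0.982, 0.191, 0.0, 0.0]
contact_force: [-0.0, -0.3, -1.2]
width: 0.63
gripper_force: 25.0
```

>>> carry_out([
  [[0, 0, 0, 0.001, 0, 0, 0], [0, 0, 0, 0.001, 0, 0, 0], [0, 0, 0, 0, 0, 0, 0], [0, 0, 0, 0, 0, 0, 0]],
])

```text
t: 17.8
eef_pos: [0.4618, -0.2154, 0.1475]
ee_rot: [0.982, 0.191, 0.0, 0.0]
contact_force: [-0.0, 0.7, -1.7]
width: 0.634
gripper_force: 25.0
```

```bash
python3 - <<'E'
from h import *
st()
E
```

```text
t 17.8 p [ 0.4618 -0.2154  0.1475] x [0.927 0.374 0.   ] z [ 0.  0. -1.] w 0.634 f [-0.   0.7 -1.7] gf 25.0 q [-0.57  0.35  1.82  0.    0.97  0.61]
```

>>> carry_out([
  [[0, 0, 0, 0.001, 0, 0, 0], [0, 0, 0, 0.001, 0, 0, 0], [0, 0, 0, 0, 0, 0, 0], [0, 0, 0, 0, 0, 0, 0]],
])

```text
t: 18.2
eef_pos: [0.4619, -0.2155, 0.1461]
ee_rot: [0.982, 0.191, 0.0, 0.0]
contact_force: [-0.9, 0.4, 6.4]
width: 0.635
gripper_force: 25.1
```

>>> carry_out([
  [[0.8, 0, 0, 0, 0, 0, 0], [0.8, 0, 0, 0, 0, 0, 0], [0.8, 0, 0, 0, 0, 0, 0], [1, 0, 0, -0.02, 0, 0, 0], [1, 0, 0, -0.04, 0, 0, 0], [1, 0.0312, -0.0331, 0, 0, 0, 0], [1, 0.0312, -0.0331, 0, 0, 0, 0], [1, 0.0312, -0.0331, 0, 0, 0, 0], [1, 0.0312, -0.0331, 0, 0, 0, 0], [1, 0.0312, -0.0331, 0, 0, 0, 0], [1, 0.0312, -0.0331, 0, 0, 0, 0], [1, 0.0312, -0.0331, 0, 0, 0, 0]],
])

```text
t: 19.4
eef_pos: [0.5778, 0.0832, 0.2053]
ee_rot: [0.982, 0.191, -0.0, -0.0]
contact_force: [0.5, 0.0, -0.5]
width: 1.003
gripper_force: 0.0
```

>>> carry_out([
  [[1, 0.0312, -0.0331, 0, 0, 0, 0], [1, 0.0312, -0.0331, 0, 0, 0, 0], [1, 0, 0, 0, 0, 0, 0], [1, 0, 0, 0, 0, 0, 0]],
])

```text
t: 19.8
eef_pos: [0.6102, 0.1668, 0.2048]
ee_rot: [0.981, 0.192, -0.001, 0.0]
contact_force: [0.3, 0.0, 0.2]
width: 0.997
gripper_force: 0.0
```

```bash
python3 - <<'E'
from h import *
st(); c,im,d=wrist("w7")
for q in find(c,im,d,"pad",(.6945,.2),.09): print(delta([q[0],q[1],.028]))
for n in("top","scene"):
  ct=get_calibration(n); it,dt=snapshot(n); find(ct,it,dt,"foot",(.459,-.214),.045)
  find(ct,it,dt,"foot",(.463,.205),.08)
E
```

```text
t 19.8 p [0.6102 0.1668 0.2048] x [ 0.926  0.377 -0.001] z [-0.001 -0.    -1.   ] w 0.997 f [0.3 0.  0.2] gf 0.0 q [ 0.16  0.44  1.48 -0.    1.21  1.34]
pad xyz [0.6926 0.1989 0.0109] dia 0.0448 area 2433 px [322. 108.]
[0.0894 0.0003 0.1768]
foot xyz [ 0.4602 -0.2167  0.1315] dia 0.0556 area 548 px [433. 259.]
foot xyz [ 0.4731 -0.2168  0.1316] dia 0.0425 area 121 px [294. 148.]
foot xyz [0.4643 0.2056 0.0751] dia 0.0543 area 505 px [398. 285.]
```

The second cup nested: the foot is at 0.1315 m, 24 mm above the first. Now the second pad.

>>> carry_out([
  [[1, 0.0447, 0.0002, 0.02, 0, 0, 0], [1, 0.0447, 0.0001, 0.02, 0, 0, 0], [1, 0, 0, 0.04, 0, 0, 0], [1, 0, 0, 0.04, 0, 0, 0], [1, 0, 0, 0.03, 0, 0, 0], [1, 0, 0, 0.02, 0, 0, 0], [1, 0, 0, 0.0065, 0, 0, 0], [1, 0, 0, 0, 0, 0, 0], [0, 0, 0, 0, 0, 0, 0], [0, 0, 0, 0, 0, 0, 0], [0, 0, 0, 0, 0, 0, 0], [0, 0, 0, 0, 0, 0, 0]],
], squeeze=15)

```text
t: 21.15
eef_pos: [0.6941, 0.1994, 0.03]
ee_rot: [0.982, 0.191, 0.001, -0.0]
contact_force: [0.3, -0.1, -0.0]
width: 0.674
gripper_force: 0.0
```

>>> carry_out([
  [[0, 0, 0, 0, 0, 0, 0], [0, 0, 0, 0, 0, 0, 0], [0, 0, 0, 0, 0, 0, 0], [0, 0, 0, 0, 0, 0, 0], [0, 0, 0, -0.03, 0, 0, 0], [0, 0, 0, -0.04, 0, 0, 0], [0, 0, 0, -0.04, 0, 0, 0], [0, 0, 0, -0.04, 0, 0, 0], [0, 0, 0, -0.03, 0, 0, 0], [0, 0, 0, 0, 0, 0, 0], [0, 0, 0, 0, 0, 0, 0]],
])

```text
t: 22.25
eef_pos: [0.6936, 0.1992, 0.2092]
ee_rot: [0.982, 0.191, 0.0, -0.0]
contact_force: [0.5, -0.1, -0.6]
width: 0.517
gripper_force: 15.0
```

```bash
python3 - <<'E'
from h import *
st(); print(delta([.4615,-.215,.21]))
E
```

```text
t 22.25 p [0.6936 0.1992 0.2092] x [0.927 0.374 0.001] z [ 0.001  0.    -1.   ] w 0.517 f [ 0.5 -0.1 -0.6] gf 15.0 q [0.18 0.56 1.26 0.   1.32 1.37]
[-0.3703  0.2972 -0.0011]
```

>>> carry_out([
  [[0, -0.0384, 0.0248, 0, 0, 0, 0], [0, -0.0384, 0.0248, 0, 0, 0, 0], [0, -0.0384, 0.0248, 0, 0, 0, 0], [0, -0.0384, 0.0248, 0, 0, 0, 0], [0, -0.0384, 0.0248, 0, 0, 0, 0], [0, -0.0384, 0.0248, 0, 0, 0, 0], [0, -0.0384, 0.0248, 0, 0, 0, 0], [0, -0.0384, 0.0248, 0, 0, 0, 0], [0, -0.0384, 0.0248, 0, 0, 0, 0], [0, -0.0384, 0.0248, 0, 0, 0, 0], [0, -0.0384, 0.0248, 0, 0, 0, 0], [0, -0.0384, 0.0248, 0, 0, 0, 0]],
])

```text
t: 23.45
eef_pos: [0.3752, -0.2494, 0.2071]
ee_rot: [0.982, 0.191, -0.001, -0.002]
contact_force: [0.7, -0.3, -0.3]
width: 0.516
gripper_force: 15.0
```

>>> carry_out([
  [[0, 0, 0, 0, 0, 0, 0], [0, 0, 0, 0, 0, 0, 0]],
])

```text
t: 23.65
eef_pos: [0.3763, -0.249, 0.2074]
ee_rot: [0.982, 0.189, -0.001, -0.002]
contact_force: [-0.6, 0.5, -1.1]
width: 0.518
gripper_force: 15.0
```

```bash
python3 - <<'E'
from h import *
st(); c,im,d=wrist("w8")
for q in find(c,im,d,"foot",(.46,-.214),.045): print(delta([q[0],q[1],.1625]))
find(c,im,d,"pad",readout.get_state()["eef_pos"][:2],.035)
E
```

```text
t 23.65 p [ 0.3763 -0.249   0.2074] x [ 0.929  0.371 -0.001] z [-0.002  0.003 -1.   ] w 0.518 f [-0.6  0.5 -1.1] gf 15.0 q [-0.74  0.19  1.87  0.    1.09  0.45]
foot xyz [ 0.4613 -0.2163  0.1318] dia 0.0553 area 10024 px [322.  94.]
[0.0902 0.0019 0.045 ]
pad xyz [ 0.3894 -0.2328  0.1885] dia 0.0055 area 122 px [293. 273.]
pad xyz [ 0.3663 -0.2593  0.1892] dia 0.0049 area 84 px [333. 340.]
```

>>> carry_out([
  [[0, 0.03, 0.0006, 0, 0, 0, 0], [0, 0.03, 0.0006, 0, 0, 0, 0], [0, 0.0302, 0.0006, 0, 0, 0, 0], [0, 0, 0, 0, 0, 0, 0], [0, 0, 0, 0.02, 0, 0, 0], [0, 0, 0, 0.015, 0, 0, 0], [0, 0, 0, 0.008, 0, 0, 0], [0, 0, 0, 0.002, 0, 0, 0], [0, 0, 0, 0, 0, 0, 0], [0, 0, 0, 0, 0, 0, 0]],
])

```text
t: 24.7
eef_pos: [0.4624, -0.2172, 0.1645]
ee_rot: [0.982, 0.191, 0.0, 0.0]
contact_force: [0.7, -1.2, 0.4]
width: 0.518
gripper_force: 15.0
```

>>> carry_out([
  [[0, 0, 0, 0.001, 0, 0, 0], [0, 0, 0, 0, 0, 0, 0], [0, 0, 0, 0, 0, 0, 0]],
])

```text
t: 25.0
eef_pos: [0.4621, -0.2173, 0.1632]
ee_rot: [0.982, 0.191, 0.0, 0.0]
contact_force: [0.4, 0.2, 0.1]
width: 0.517
gripper_force: 15.0
```

```bash
python3 - <<'E'
from h import *
st(); print(delta([.43,.13,.26]))
E
```

```text
t 25.0 p [ 0.4621 -0.2173  0.1632] x [0.927 0.374 0.   ] z [ 0. -0. -1.] w 0.517 f [0.4 0.2 0.1] gf 15.0 q [-0.57  0.33  1.8   0.    1.01  0.61]
[ 0.1002 -0.3341 -0.0968]
```

>>> carry_out([
  [[0, 0, 0, 0.001, 0, 0, 0], [0, 0, 0, 0.001, 0, 0, 0], [0, 0, 0, 0.0008, 0, 0, 0], [0, 0, 0, 0, 0, 0, 0], [0, 0, 0, 0, 0, 0, 0]],
])

```text
t: 25.5
eef_pos: [0.462, -0.2171, 0.1601]
ee_rot: [0.982, 0.191, -0.0, -0.0]
contact_force: [-0.4, -0.3, -0.0]
width: 0.516
gripper_force: 15.0
```

>>> carry_out([
  [[0.75, 0, 0, 0, 0, 0, 0], [0.75, 0, 0, 0, 0, 0, 0], [0.75, 0, 0, 0, 0, 0, 0], [1, 0, 0, -0.02, 0, 0, 0], [1, 0, 0, -0.02, 0, 0, 0], [1, 0.014, -0.0477, -0.008, 0, 0, 0], [1, 0.014, -0.0477, -0.008, 0, 0, 0], [1, 0.014, -0.0477, -0.008, 0, 0, 0], [1, 0.014, -0.0477, -0.008, 0, 0, 0], [1, 0.014, -0.0477, -0.008, 0, 0, 0], [1, 0.014, -0.0477, -0.008, 0, 0, 0], [1, 0.014, -0.0477, -0.008, 0, 0, 0]],
], squeeze=25)

```text
t: 26.7
eef_pos: [0.4276, 0.1286, 0.2564]
ee_rot: [0.982, 0.191, 0.0, -0.0]
contact_force: [1.1, -0.5, 0.9]
width: 1.001
gripper_force: 0.0
```

>>> carry_out([
  [[1, 0, 0, 0, 0, 0, 0], [1, 0, 0, 0, 0, 0, 0]],
])

```text
t: 26.9
eef_pos: [0.4279, 0.1277, 0.256]
ee_rot: [0.981, 0.193, 0.0, 0.0]
contact_force: [-0.6, 0.1, 0.1]
width: 0.998
gripper_force: 0.0
```

```bash
python3 - <<'E'
from h import *
st(); c,im,d=wrist("w9")
for q in find(c,im,d,"foot",(.4625,.2045),.08): print(delta([q[0],q[1],.09]))
for n in("top","scene"):
  ct=get_calibration(n); it,dt=snapshot(n); cv2.imwrite(f"pics/{n}9.png",it[:,:,::-1]); find(ct,it,dt,"pad",(.459,-.214),.06);find(ct,it,dt,"foot",(.459,-.214),.045)
E
```

```text
t 26.9 p [0.4279 0.1277 0.256 ] x [0.926 0.378 0.   ] z [ 0.001 -0.    -1.   ] w 0.998 f [-0.6  0.1  0.1] gf 0.0 q [ 0.14  0.13  1.81 -0.    1.2   1.32]
foot xyz [0.4617 0.2051 0.0758] dia 0.0554 area 4174 px [243. 146.]
[ 0.0609 -0.0602  0.1656]
pad xyz [ 0.4613 -0.2207  0.1413] dia 0.0431 area 348 px [436. 258.]
foot xyz [ 0.4604 -0.2171  0.1313] dia 0.0527 area 155 px [427. 262.]
pad xyz [ 0.4671 -0.2159  0.1413] dia 0.0475 area 200 px [298. 144.]
foot xyz [ 0.4667 -0.2102  0.1301] dia 0.0487 area 110 px [300. 153.]
```

The second pad lies flat on the stack with its top at 0.141 m. Grasping the last cup.

>>> carry_out([
  [[1, 0.0305, -0.0301, 0.02, 0, 0, 0], [1, 0.0304, -0.0301, 0.02, 0, 0, 0], [1, 0, 0, 0.04, 0, 0, 0], [1, 0, 0, 0.04, 0, 0, 0], [1, 0, 0, 0.03, 0, 0, 0], [1, 0, 0, 0.0155, 0, 0, 0], [1, 0, 0, 0, 0, 0, 0], [0, 0, 0, 0, 0, 0, 0], [0, 0, 0, 0, 0, 0, 0], [0, 0, 0, 0, 0, 0, 0], [0, 0, 0, 0, 0, 0, 0], [0, 0, 0, 0, 0, 0, 0]],
])

```text
t: 28.25
eef_pos: [0.4626, 0.2055, 0.0911]
ee_rot: [0.982, 0.191, 0.001, -0.0]
contact_force: [-0.7, 1.0, 4.1]
width: 0.631
gripper_force: 25.0
```

>>> carry_out([
  [[0, 0, 0, 0, 0, 0, 0], [0, 0, 0, 0, 0, 0, 0], [0, 0, 0, -0.03, 0, 0, 0], [0, 0, 0, -0.04, 0, 0, 0], [0, 0, 0, -0.05, 0, 0, 0], [0, 0, 0, -0.05, 0, 0, 0], [0, 0, 0, 0, 0, 0, 0], [0, 0, 0, 0, 0, 0, 0]],
])

```text
t: 29.05
eef_pos: [0.4624, 0.2056, 0.2611]
ee_rot: [0.982, 0.191, 0.001, -0.0]
contact_force: [0.2, 0.0, -2.0]
width: 0.631
gripper_force: 25.0
```

```bash
python3 - <<'E'
from h import *
st(); print(delta([.462,-.217,.26]))
E
```

```text
t 29.05 p [0.4624 0.2056 0.2611] x [0.927 0.375 0.002] z [ 0.002  0.001 -1.   ] w 0.631 f [ 0.2  0.  -2. ] gf 25.0 q [0.28 0.21 1.69 0.   1.24 1.47]
[-0.1587  0.3916  0.0008]
```

>>> carry_out([
  [[0, -0.0226, 0.0356, 0, 0, 0, 0], [0, -0.0226, 0.0356, 0, 0, 0, 0], [0, -0.0226, 0.0356, 0, 0, 0, 0], [0, -0.0226, 0.0356, 0, 0, 0, 0], [0, -0.0226, 0.0356, 0, 0, 0, 0], [0, -0.0226, 0.0356, 0, 0, 0, 0], [0, -0.0226, 0.0356, 0, 0, 0, 0], [0, -0.0226, 0.0356, 0, 0, 0, 0], [0, -0.0226, 0.0356, 0, 0, 0, 0], [0, -0.0226, 0.0356, 0, 0, 0, 0], [0, -0.0226, 0.0356, 0, 0, 0, 0], [0, 0, 0, 0, 0, 0, 0]],
])

```text
t: 30.25
eef_pos: [0.3767, -0.2547, 0.2581]
ee_rot: [0.982, 0.189, -0.001, -0.0]
contact_force: [0.5, -0.2, -1.2]
width: 0.626
gripper_force: 25.0
```

>>> carry_out([
  [[0, 0, 0, 0, 0, 0, 0], [0, 0, 0, 0, 0, 0, 0]],
])

```text
t: 30.45
eef_pos: [0.3773, -0.2492, 0.2587]
ee_rot: [0.982, 0.191, -0.001, -0.002]
contact_force: [0.0, 1.2, -0.8]
width: 0.624
gripper_force: 25.0
```

```bash
python3 - <<'E'
from h import *
st(); c,im,d=wrist("w10")
for q in find(c,im,d,"pad",(.46,-.214),.06): print(delta([q[0],q[1],.18]))
for q in find(c,im,d,"foot",(.46,-.214),.04): print(delta([q[0],q[1],.18]))
find(c,im,d,"foot",readout.get_state()["eef_pos"][:2],.035)
E
```

```text
t 30.45 p [ 0.3773 -0.2492  0.2587] x [ 0.927  0.375 -0.001] z [-0.003  0.003 -1.   ] w 0.624 f [ 0.   1.2 -0.8] gf 25.0 q [-0.74  0.13  1.8   0.    1.22  0.45]
pad xyz [ 0.4612 -0.2178  0.1417] dia 0.0447 area 4598 px [324. 102.]
[0.0893 0.0027 0.079 ]
foot xyz [ 0.4611 -0.2161  0.1317] dia 0.0555 area 1873 px [314. 100.]
[0.0899 0.0011 0.079 ]
foot xyz [ 0.3772 -0.2496  0.2433] dia 0.0562 area 12830 px [320. 313.]
```

View pics/w10.png

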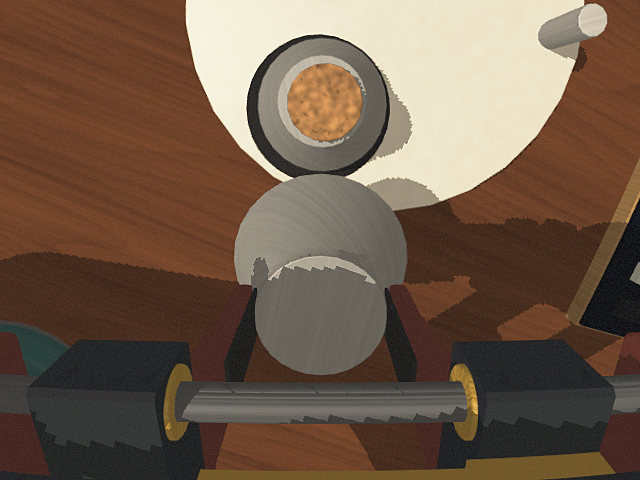

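The second pad is well on the stack's foot at (324,102), and the last cup hangs straight at (320,313). Nesting.

>>> carry_out([
  [[0, 0.03, 0.0006, 0, 0, 0, 0], [0, 0.03, 0.0006, 0, 0, 0, 0], [0, 0.0297, 0.0005, 0, 0, 0, 0], [0, 0, 0, 0, 0, 0, 0], [0, 0, 0, 0.03, 0, 0, 0], [0, 0, 0, 0.025, 0, 0, 0], [0, 0, 0, 0.015, 0, 0, 0], [0, 0, 0, 0.008, 0, 0, 0], [0, 0, 0, 0.004, 0, 0, 0], [0, 0, 0, 0.003, 0, 0, 0], [0, 0, 0, 0, 0, 0, 0], [0, 0, 0, 0, 0, 0, 0]],
])

```text
t: 31.7
eef_pos: [0.4623, -0.2191, 0.1759]
ee_rot: [0.982, 0.191, 0.0, 0.0]
contact_force: [0.8, -0.6, -0.8]
width: 0.627
gripper_force: 25.0
```

>>> carry_out([
  [[0, 0, 0, 0.001, 0, 0, 0], [0, 0, 0, 0.001, 0, 0, 0], [0, 0, 0, 0, 0, 0, 0], [0, 0, 0, 0, 0, 0, 0]],
])

```text
t: 32.1
eef_pos: [0.462, -0.2188, 0.1733]
ee_rot: [0.982, 0.191, 0.0, -0.0]
contact_force: [0.6, 0.4, -1.2]
width: 0.631
gripper_force: 25.0
```

```bash
python3 - <<'E'
from h import *
st()
E
```

```text
t 32.1 p [ 0.462  -0.2188  0.1733] x [0.927 0.374 0.   ] z [-0.  0. -1.] w 0.631 f [ 0.6  0.4 -1.2] gf 25.0 q [-0.58  0.32  1.79  0.    1.04  0.61]
```

>>> carry_out([
  [[0, 0, 0, 0.001, 0, 0, 0], [0, 0, 0, 0.001, 0, 0, 0], [0, 0, 0, 0.001, 0, 0, 0], [0, 0, 0, 0, 0, 0, 0], [0, 0, 0, 0, 0, 0, 0]],
])

```text
t: 32.6
eef_pos: [0.4622, -0.2189, 0.171]
ee_rot: [0.982, 0.191, 0.0, 0.0]
contact_force: [-1.2, 0.7, 5.7]
width: 0.63
gripper_force: 25.0
```

>>> carry_out([
  [[0.8, 0, 0, 0, 0, 0, 0], [0.8, 0, 0, 0, 0, 0, 0], [0.8, 0, 0, 0, 0, 0, 0], [1, 0, 0, -0.02, 0, 0, 0], [1, 0, 0, -0.04, 0, 0, 0], [1, -0.03, 0.02, -0.02, 0, 0, 0], [1, -0.03, 0.03, -0.02, 0, 0, 0], [1, -0.02, 0.03, 0, 0, 0, 0], [1, 0, 0.03, 0, 0, 0, 0], [1, 0, 0, 0, 0, 0, 0], [1, 0, 0, 0, 0, 0, 0]],
])

```text
t: 33.7
eef_pos: [0.4287, -0.3509, 0.2697]
ee_rot: [0.982, 0.19, -0.0, -0.001]
contact_force: [-0.1, 0.5, 0.3]
width: 1.001
gripper_force: 0.0
```

```bash
python3 - <<'E'
from h import *
from scipy.optimize import least_squares
st(); c,im,d=wrist("w11")
f=find(c,im,d,"foot",(.461,-.217),.04); P=find(c,im,d,"post",(.595,-.37),.06)
P=cloud(c,d); m=(im.min(2)>150)&(np.abs(P[...,2]-.033)<.006)
ct=get_calibration("top"); it,dt=snapshot("top"); find(ct,it,dt,"foot",(.459,-.214),.045); find(ct,it,dt,"post",(.595,-.37),.05); find(ct,it,dt,"mat",(.459,-.214),.08)
# disc outline in top view -> axis
W=cloud(ct,dt); m=((np.abs(W[...,2]-.033)<.006)&(np.hypot(W[...,0]-.555,W[...,1]+.235)<.2)).astype(np.uint8)
cn=max(cv2.findContours(m,0,1)[0],key=cv2.contourArea).reshape(-1,2); h=cv2.convexHull(cn).reshape(-1,2); p=plane(ct,h,.033)
r=least_squares(lambda v:np.hypot(p[:,0]-v[0],p[:,1]-v[1])-.17,[.555,-.235],loss="soft_l1",f_scale=.003); print("axis top",r.x)
E
```

```text
t 33.7 p [ 0.4287 -0.3509  0.2697] x [ 0.928  0.374 -0.   ] z [-0.001  0.001 -1.   ] w 1.001 f [-0.1  0.5  0.3] gf 0.0 q [-0.81  0.27  1.58  0.    1.29  0.38]
foot xyz [ 0.4616 -0.2206  0.1558] dia 0.0561 area 6635 px [143. 122.]
post xyz [ 0.5922 -0.3722  0.0927] dia 0.023 area 870 px [432.  30.]
foot xyz [ 0.46   -0.2203  0.1558] dia 0.0554 area 563 px [437. 258.]
post xyz [ 0.5933 -0.3726  0.0933] dia 0.0211 area 77 px [497. 204.]
mat xyz [ 0.4586 -0.2158  0.0332] dia 0.112 area 206 px [413. 274.]
axis top [ 0.55400856 -0.23880719]
```

View pics/w11.png

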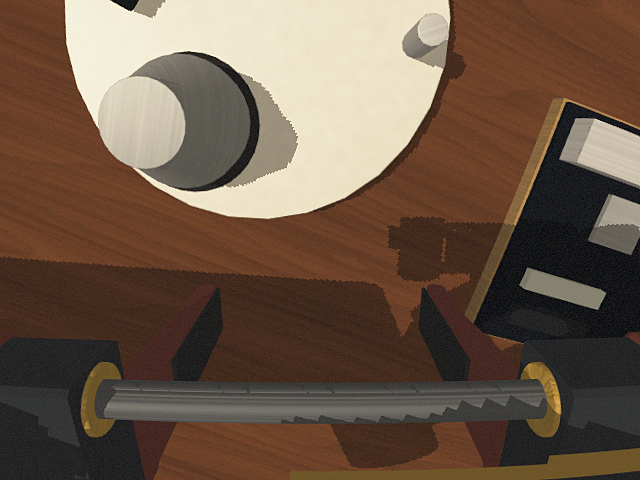

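The wrist view shows the full stack, top foot at (143,122) and 0.156 m high (2 × 24 mm above the first), with the post top at (432,30). I'll turn the tool so the jaws close along the tangent at the post.

>>> carry_out([
  [[1, 0, 0, 0, 0, 0, -8.33], [1, 0, 0, 0, 0, 0, -8.33], [1, 0, 0, 0, 0, 0, -8.33], [1, 0, 0, 0, 0, 0, -8.33], [1, 0, 0, 0, 0, 0, -8.33], [1, 0, 0, 0, 0, 0, -8.33], [1, 0, 0, 0, 0, 0, -8.33], [1, 0, 0, 0, 0, 0, -8.33], [1, 0, 0, 0, 0, 0, -8.33], [1, 0, 0, 0, 0, 0, -8.33], [1, 0, 0, 0, 0, 0, 0], [1, 0, 0, 0, 0, 0, 0]],
])

```text
t: 35.0
eef_pos: [0.4289, -0.3498, 0.2702]
ee_rot: [0.608, 0.794, 0.0, -0.0]
contact_force: [0.4, -0.0, -0.1]
width: 1.007
gripper_force: 0.0
```

```bash
python3 - <<'E'
from h import *
st(); print(delta([.593,-.372,.087]))
for n in("top","scene"):
    c=get_calibration(n); im,d=snapshot(n); P=cloud(c,d)
    m=grey(im)&(np.hypot(P[...,0]-.461,P[...,1]+.22)<.024)&(np.abs(P[...,2]-.156)<.006); q=P[m]
    k=np.linalg.lstsq(np.c_[q[:,:2],np.ones(len(q))],q[:,2],rcond=None)[0]; print(n,len(q),"slope",k[:2],"med",np.median(q,0))
    cv2.imwrite(f"pics/{n}12.png",im[:,:,::-1])
E
```

```text
t 35.0 p [ 0.4289 -0.3498  0.2702] x [-0.261  0.965  0.001] z [-0.     0.001 -1.   ] w 1.007 f [ 0.4 -0.  -0.1] gf 0.0 q [-0.81  0.27  1.58  0.    1.29 -1.07]
[-0.0643  0.1526  0.1832]
top 410 slope [-0.01215693 -0.00949463] med [ 0.46095098 -0.2198606   0.1555584 ]
scene 190 slope [0.00951199 0.00688761] med [ 0.46217849 -0.21943224  0.15558082]
```

View pics/scene12.png

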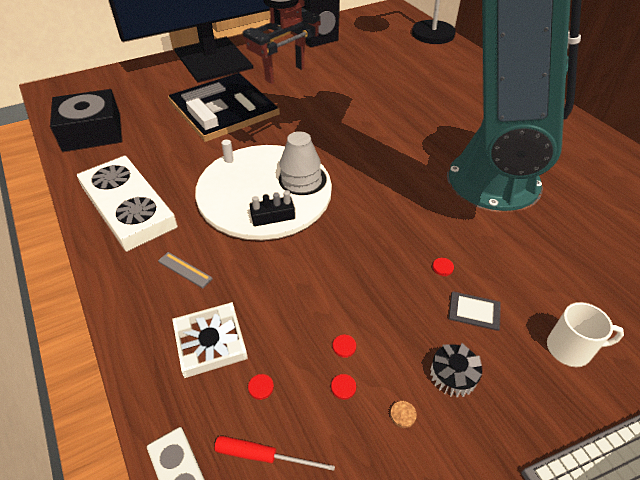

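The scene view shows the three cups nested straight on the mat at (300,165) and the spare cork at (403,414). The top foot is level. Next I'll cage the post.

>>> carry_out([
  [[1, -0.0161, 0.0382, 0, 0, 0, 0], [1, -0.0161, 0.0382, 0, 0, 0, 0], [1, -0.0161, 0.0381, 0, 0, 0, 0], [1, -0.016, 0.0381, 0, 0, 0, 0], [1, 0, 0, 0.045, 0, 0, 0], [1, 0, 0, 0.045, 0, 0, 0], [1, 0, 0, 0.045, 0, 0, 0], [1, 0, 0, 0.03, 0, 0, 0], [1, 0, 0, 0.018, 0, 0, 0], [1, 0, 0, 0, 0, 0, 0], [0.4, 0, 0, 0, 0, 0, 0], [0.4, 0, 0, 0, 0, 0, 0]],
], squeeze=10)

```text
t: 36.3
eef_pos: [0.5941, -0.3733, 0.0889]
ee_rot: [0.607, 0.795, 0.0, 0.001]
contact_force: [-0.2, -0.5, 0.8]
width: 0.857
gripper_force: 0.0
```

>>> carry_out([
  [[0.4, 0, 0, 0, 0, 0, 0], [0.4, 0, 0, 0, 0, 0, 0], [0.4, 0, 0, 0, 0, 0, 0], [0.4, 0, 0, 0, 0, 0, 0]],
])

```text
t: 36.7
eef_pos: [0.5932, -0.3727, 0.0877]
ee_rot: [0.607, 0.795, 0.0, 0.0]
contact_force: [0.5, -0.0, 0.7]
width: 0.495
gripper_force: 0.0
```

```bash
python3 - <<'E'
from h import *
st(); c,im,d=wrist("w13"); find(c,im,d,"post",(.595,-.37),.05)
# arc rows: chord step for A, constant turn per row
p=np.array(readout.get_state()["eef_pos"][:2]); A=np.array([.5555,-.2375]); v=p-A
print("r",np.hypot(*v),"ang",np.degrees(np.arctan2(v[1],v[0])))
E
```

```text
t 36.7 p [ 0.5932 -0.3727  0.0877] x [-0.264  0.965 -0.   ] z [ 0. -0. -1.] w 0.495 f [ 0.5 -0.   0.7] gf 0.0 q [-0.66  0.65  1.42  0.    1.07 -0.93]
post xyz [ 0.5927 -0.3712  0.0927] dia 0.0236 area 2835 px [322. 337.]
r 0.14023934088586032 ang -74.4177162004501
```

View pics/w13.png

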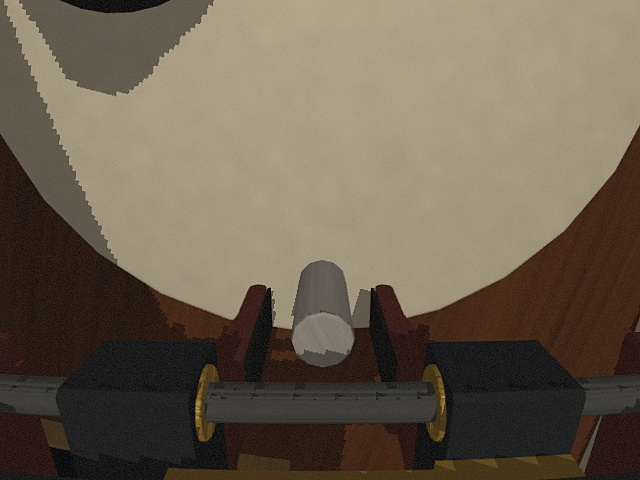

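The post stands centred in the jaws at (322,337). Turning along the arc, slowly at first.

>>> carry_out([
  [[0.4, 0, 0.0024, 0, 0, 0, -1], [0.4, 0, 0.0037, 0, 0, 0, -1.5], [0.4, 0.0001, 0.0049, 0, 0, 0, -2], [0.4, 0.0001, 0.0061, 0, 0, 0, -2.5], [0.4, 0.0002, 0.0073, 0, 0, 0, -3], [0.4, 0.0002, 0.0073, 0, 0, 0, -3], [0.4, 0.0002, 0.0073, 0, 0, 0, -3], [0.4, 0.0002, 0.0073, 0, 0, 0, -3], [0.4, 0.0002, 0.0073, 0, 0, 0, -3], [0.4, 0.0002, 0.0073, 0, 0, 0, -3], [0.4, 0.0002, 0.0073, 0, 0, 0, -3], [0.4, 0.0002, 0.0073, 0, 0, 0, -3]],
])

```text
t: 37.95
eef_pos: [0.6564, -0.3346, 0.0872]
ee_rot: [0.37, 0.929, -0.001, -0.001]
contact_force: [-5.3, -1.8, 2.1]
width: 0.404
gripper_force: 2.4
```

```bash
cat > chk.py <<'E'
from h import *
st(); p=np.array(readout.get_state()["eef_pos"][:2]); A=np.array([.5555,-.2375]); v=p-A
print("r",np.hypot(*v),"ang",np.degrees(np.arctan2(v[1],v[0])))
ct=get_calibration("top"); it,dt=snapshot("top"); P=cloud(ct,dt)
m=grey(it)&(np.abs(P[...,2]-.156)<.005)&(np.hypot(P[...,0]-.53,P[...,1]+.27)<.16)
for ce,a,l in blobs(m,150,900): print("foot",a,np.round(np.nanmedian(P[l],0),4),np.round(ce))
E
python3 chk.py
```

```text
t 37.95 p [ 0.6564 -0.3346  0.0872] x [-0.726  0.688  0.002] z [-0.003 -0.    -1.   ] w 0.404 f [-5.3 -1.8  2.1] gf 2.4 q [-0.56  0.7   1.32 -0.    1.12 -1.38]
r 0.14004732028647113 ang -43.91386907860178
```

Force is small and the radius holds. Continuing.

>>> carry_out([
  [[0.4, 0.0002, 0.0073, 0, 0, 0, -3], [0.4, 0.0002, 0.0073, 0, 0, 0, -3], [0.4, 0.0002, 0.0073, 0, 0, 0, -3], [0.4, 0.0002, 0.0073, 0, 0, 0, -3], [0.4, 0.0002, 0.0073, 0, 0, 0, -3], [0.4, 0.0002, 0.0073, 0, 0, 0, -3], [0.4, 0.0002, 0.0073, 0, 0, 0, -3], [0.4, 0.0002, 0.0073, 0, 0, 0, -3], [0.4, 0.0002, 0.0073, 0, 0, 0, -3], [0.4, 0.0002, 0.0073, 0, 0, 0, -3], [0.4, 0.0002, 0.0073, 0, 0, 0, -3], [0.4, 0.0002, 0.0073, 0, 0, 0, -3]],
])

```text
t: 39.2
eef_pos: [0.6951, -0.2562, 0.0871]
ee_rot: [0.066, 0.998, 0.0, 0.0]
contact_force: [0.1, 0.7, 0.0]
width: 0.4
gripper_force: 0.0
```

```bash
python3 chk.py
```

```text
t 39.2 p [ 0.6951 -0.2562  0.0871] x [-0.991  0.132 -0.001] z [ 0.001  0.    -1.   ] w 0.4 f [0.1 0.7 0. ] gf 0.0 q [-0.45  0.7   1.32  0.    1.12 -1.89]
r 0.1408321570287254 ang -7.631720562450313
```

>>> carry_out([
  [[0.4, 0.0002, 0.0073, 0, 0, 0, -3], [0.4, 0.0002, 0.0073, 0, 0, 0, -3], [0.4, 0.0002, 0.0073, 0, 0, 0, -3], [0.4, 0.0002, 0.0073, 0, 0, 0, -3], [0.4, 0.0001, 0.0049, 0, 0, 0, -2], [0.4, 0.0001, 0.0049, 0, 0, 0, -2], [0.4, 0.0001, 0.0049, 0, 0, 0, -2], [0.4, 0.0001, 0.0049, 0, 0, 0, -2], [0.4, 0, 0.0024, 0, 0, 0, -1], [0.4, 0, 0.0024, 0, 0, 0, -1], [0.4, 0, 0.0024, 0, 0, 0, -1], [0.4, 0, 0, 0, 0, 0, 0]],
])

```text
t: 40.45
eef_pos: [0.6906, -0.2014, 0.0873]
ee_rot: [-0.133, 0.991, -0.0, -0.0]
contact_force: [-0.3, 0.5, -0.0]
width: 0.402
gripper_force: 0.0
```

>>> carry_out([
  [[0.4, 0, 0.0012, 0, 0, 0, 0], [0.4, 0, 0.0012, 0, 0, 0, 0], [0.4, 0, 0, 0, 0, 0, 0], [0.4, 0, 0, 0, 0, 0, 0]],
])

```text
t: 40.85
eef_pos: [0.6902, -0.1989, 0.0872]
ee_rot: [-0.133, 0.991, 0.0, -0.0]
contact_force: [-0.2, 0.4, 0.3]
width: 0.398
gripper_force: 0.0
```

```bash
python3 chk.py; python3 - <<'E'
from h import *
c,im,d=wrist("w14"); find(c,im,d,"post",(.69,-.2),.05)
E
```

```text
t 40.85 p [ 0.6902 -0.1989  0.0872] x [-0.965 -0.264  0.   ] z [-0.  0. -1.] w 0.398 f [-0.2  0.4  0.3] gf 0.0 q [-0.38  0.68  1.38  0.    1.09 -2.21]
r 0.1400798684524845 ang 15.980704600882126
foot 346 [ 0.5375 -0.3402  0.1559] [492. 223.]
post xyz [ 0.6877 -0.1999  0.0927] dia 0.0236 area 2878 px [322. 338.]
```

The post sits at 15.9°, 90.3° on from the start, so it is home at the far stop. Opening, lifting clear and checking.

>>> carry_out([
  [[0.7, 0, 0, 0, 0, 0, 0], [0.7, 0, 0, 0, 0, 0, 0], [0.7, 0, 0, 0, 0, 0, 0], [0.7, 0, 0, -0.03, 0, 0, 0], [0.7, 0, 0, -0.04, 0, 0, 0], [0.7, 0, 0, -0.04, 0, 0, 0], [0.7, 0, 0, -0.04, 0, 0, 0], [0.7, 0, 0.03, -0.02, 0, 0, 0], [0.7, 0, 0.04, 0, 0, 0, 0], [0.7, 0, 0.04, 0, 0, 0, 0], [0.7, 0, 0.04, 0, 0, 0, 0], [0.7, 0, 0.04, 0, 0, 0, 0]],
])

```text
t: 42.15
eef_pos: [0.6395, -0.0142, 0.2575]
ee_rot: [-0.133, 0.991, 0.0, 0.0]
contact_force: [-0.3, -0.8, 0.5]
width: 0.699
gripper_force: 0.0
```

>>> carry_out([
  [[0.7, 0, 0.03, 0, 0, 0, 0], [0.7, 0, 0.03, 0, 0, 0, 0], [0.7, 0, 0, 0, 0, 0, 0], [0.7, 0, 0, 0, 0, 0, 0], [0.7, 0, 0, 0, 0, 0, 0]],
])

```text
t: 42.65
eef_pos: [0.6246, 0.0414, 0.2574]
ee_rot: [-0.133, 0.991, -0.0, 0.0]
contact_force: [0.2, 0.8, 0.5]
width: 0.698
gripper_force: 0.0
```

```bash
python3 chk.py; python3 - <<'E'
from h import *
for n in("top","scene"):
    c=get_calibration(n); im,d=snapshot(n); cv2.imwrite(f"pics/{n}15.png",im[:,:,::-1]); print(n)
    find(c,im,d,"mat",(.532,-.333),.075); find(c,im,d,"post",(.688,-.2),.04)
    P=cloud(c,d); m=grey(im)&(np.hypot(P[...,0]-.535,P[...,1]+.337)<.05)&(np.abs(P[...,2]-.156)<.008); q=P[m]
    if len(q): print(len(q),np.median(q,0),"slope",np.linalg.lstsq(np.c_[q[:,:2],np.ones(len(q))],q[:,2],rcond=None)[0][:2])
    for xy in((.582,.403),): find(c,im,d,"pad",xy,.06)
E
```

```text
t 42.65 p [0.6246 0.0414 0.2574] x [-0.965 -0.263 -0.   ] z [ 0. -0. -1.] w 0.698 f [0.2 0.8 0.5] gf 0.0 q [-0.04  0.39  1.44 -0.    1.31 -1.88]
r 0.2873792787505615 ang 76.08411335303647
foot 545 [ 0.5356 -0.3321  0.1558] [489. 224.]
top
mat xyz [ 0.5317 -0.3359  0.0333] dia 0.1134 area 152 px [474. 253.]
post xyz [ 0.689  -0.1994  0.0931] dia 0.0218 area 77 px [420. 161.]
577 [ 0.53532493 -0.3314649   0.15552985] slope [ 0.00589729 -0.028205  ]
pad xyz [0.582  0.4016 0.0098] dia 0.0442 area 271 px [166. 209.]
scene
mat xyz [ 0.5329 -0.3354  0.0333] dia 0.1151 area 79 px [243. 169.]
98 [ 0.55021793 -0.34310528  0.15513469] slope [0.00419104 0.00033362]
pad xyz [0.5847 0.4038 0.0095] dia 0.045 area 535 px [403. 414.]
```

View pics/scene15.png

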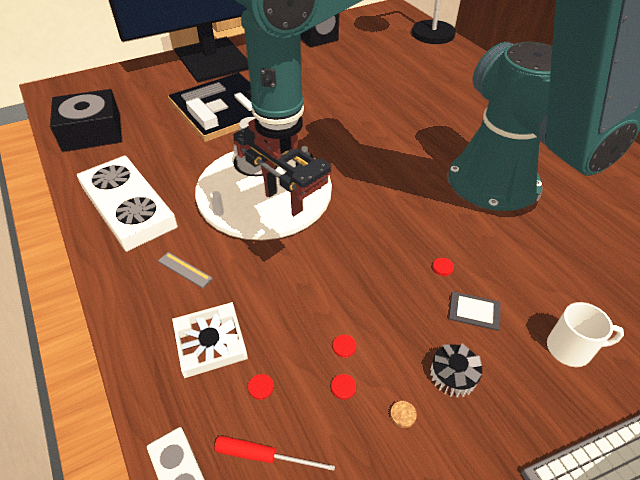

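View pics/top15.png

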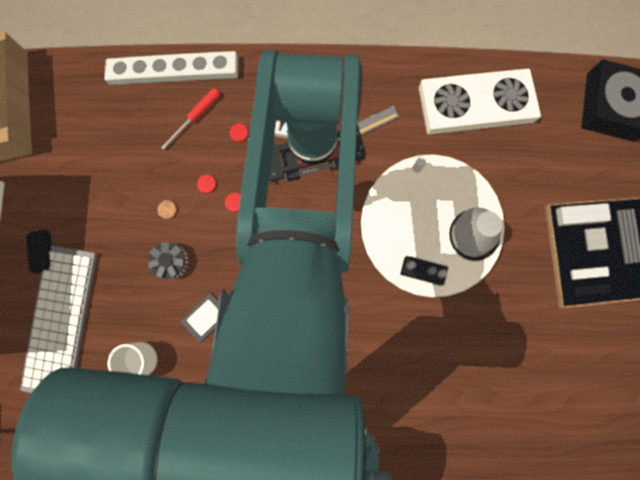

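The top view shows the stack upright on the mat at (478,232), its top foot about 5 mm off centre and 0.156 m high. The post is at (420,164), 89.9° from its start, and the spare cork is still on the desk. Nothing touches the robot, so I'm handing in.

```bash
python3 -c "
from station import job
print(job.finish_job())"
```

```text
the job is handed in; nothing more can be done
None
```

The job is handed in at about 43 s: three cups are nested with one cork pad between each two, centred on the mat to within about 5 mm, the carousel is home at the far stop, and the spare pad is still on the desk.

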